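# Clamp the pressure pot's lid down evenly

## Task

The lid lies loose on the small pressure pot. Tighten its four nuts in cross order, each roughly half a turn clockwise until it comes up firm and no further: first one nut and the one opposite it, then the other opposite pair, so that the lid is drawn down level onto the rim and the seal is squashed evenly. Go by feel, do not over-tighten any nut, and leave the things around the pot alone.

Things in the scene. Friction and masses are not known exactly. Their poses are not given: they have to be found in the camera images.
- pot: Aluminium pressure pot, 158 mm wide, 98 mm to its rim, on a round cork mat; fixed. Four bolt lugs; black side handles along its y axis, out to 112 mm. Origin: centre of the mat's underside. Nuts on a circle of radius 85 mm about its z axis, counted anticlockwise from above: nut0 opposite nut2, nut1 opposite nut3. The flange round the nuts is flat; 40 mm beside each nut's axis is clear.
- lid: Loose aluminium lid, 156 mm wide, flange 6 mm thick, slotted ears round the studs, dark vent weight in the middle (top 41 mm over the underside). Origin: centre of its underside, about 99.0 mm over the pot's origin on the soft seal (which resists little), 98.0 when seated. Nuts start 0 to 1.5 mm clear of it, each by another amount.
- nut0: Clamping nut 0: round ribbed black hand nut with a steel washer under it, 28 mm wide, 30 mm tall, on an upright fixed stud of the pot, on the 85 mm bolt circle 45 deg round from the pot's x axis. Origin: on the stud's axis at the nut's foot, z up. Clockwise seen from above tightens; it sinks 6 mm per full turn and stays where it is left.
- nut1: Clamping nut 1: round ribbed black hand nut with a steel washer under it, 28 mm wide, 30 mm tall, on an upright fixed stud of the pot, on the 85 mm bolt circle 135 deg round from the pot's x axis. Origin: on the stud's axis at the nut's foot, z up. Clockwise seen from above tightens; it sinks 6 mm per full turn and stays where it is left.
- nut2: Clamping nut 2: round ribbed black hand nut with a steel washer under it, 28 mm wide, 30 mm tall, on an upright fixed stud of the pot, on the 85 mm bolt circle 225 deg round from the pot's x axis. Origin: on the stud's axis at the nut's foot, z up. Clockwise seen from above tightens; it sinks 6 mm per full turn and stays where it is left.
- nut3: Clamping nut 3: round ribbed black hand nut with a steel washer under it, 28 mm wide, 30 mm tall, on an upright fixed stud of the pot, on the 85 mm bolt circle 315 deg round from the pot's x axis. Origin: on the stud's axis at the nut's foot, z up. Clockwise seen from above tightens; it sinks 6 mm per full turn and stays where it is left.
- honey_jar: Glass jar of 65 mm diameter and 100 mm height, origin under its centre; a bystander.
- salt_shaker: Salt shaker, 44 mm wide, 90 mm tall, origin under its centre; a bystander.
- can_opener: Can opener lying flat, 174 mm long, 41 wide, 20 high, origin under its centre; a bystander.
- washer0: Toothed steel washer under nut 0, 31 mm wide, 1.6 mm thick, turning with it; those of the other nuts are alike. A free nut turns at 0.03 N m. Once the lid is seated (after 1.1 to 2.7 rad) a radian adds some 35 N of load and 0.4 N m of drag. Firm: about 25 N, 0.3 N m (good from 12 to 38 N, ruined over 45 N). Fingers closed with only 14 N slip round the nut at about that torque.
Mind the look-alikes: they are no part of the job. There is more than one size of the pot; the job needs the larger.

How it is judged (in metres and radians):
On the way:
1. one opposite pair of nuts is firm on the lid while the other pair is still slack (((contact force between each of nut0, nut2 and lid above 12 N and contact force between each of nut1, nut3 and lid below 3 N) or (contact force between each of nut1, nut3 and lid above 12 N and contact force between each of nut0, nut2 and lid below 3 N))), for 0.2 s.
At the end, for the whole second after the job is handed in: Each of the four nuts presses on the lid with 12 to 38 N, and the lid is seated: its underside less than 0.4 mm above the rim lands and tilted by less than 0.005 rad (contact force between nut0 and lid between 12 and 38 N and contact force between nut1 and lid between 12 and 38 N and contact force between nut2 and lid between 12 and 38 N and contact force between nut3 and lid between 12 and 38 N and z of lid in the frame of pot below 0.0984 m and angle between lid's own z axis and vertical below 0.005 rad); the robot touches nothing.
It fails at once if a nut is over-tightened (more than 45 N on the lid) (contact force between any of nut0, nut1, nut2, nut3 and lid above 45 N).
It fails at once if a bystander is moved by more than 30 mm (distance of any of honey_jar, salt_shaker, can_opener from where it was at the start of the episode above 0.03 m).
It also fails if it takes over 72 s, if anything falls off the work surface, if the arm or the gripper's body presses on something with over 40 N, if the wrist force passes 120 N, or if a joint passes its speed limit or range.

## Robot

A 6-joint arm with a two-finger parallel gripper is mounted at the origin on a cart in front of the work surface, level with it; the furniture and walls round the work are solid. World frame = base frame: x ahead of the robot, y to its left, z up, the work surface at z = 0. Lengths are in mm, angles in rad, forces in N, time in s.
With the tool pointing down it reaches from about 350 to 975 mm from the base axis. Payload 7.1 kg.
Tool frame: the origin (TCP) lies on the centre line of the jaws, within the pads' length; the fingertips stand 25 mm ahead of it and the grasp point (between the pads) lies 6 mm ahead of it (ctrl.nose_length is the distance from the TCP to the fingertips, in mm); x points along the fingers, y is the direction in which the jaws open and shut, and the axes are right-handed (so a half turn about x gives the same grasp; the last joint's range is limited). The gripper opens to 88 mm and grips with 3 to 60 N. Pads are 20 mm wide; open, the fingers measure 115 mm over their backs; the gripper's body (75 mm by 178 mm) begins 61 mm behind the grasp point.
Start: joints at [1.233, 0.423, 1.63, -0, 1.089, -0.019], TCP at [195.86, 593.501, 247.675] pointing down, gripper open.
Joint ranges: [-3, 3], [-0.9, 2.11], [0.09, 2.58], [-1.31, 4.45], [0.11, 2.69], [-2.54, 2.54]. Speed limits (rad/s): [2.39, 2.39, 3.01, 3.14, 3.14, 3.14].

## Interface

Orientations are given as a rotation vector (axis times angle).
In Python, from workcell import ctrl gives the robot as it stands.
- The arm moves only by the tool arm_command, never from a script. Its argument "deltas" is a list of rows, each a list of 4 numbers: the shift along the tool's x, y, z in m, then the turn about the tool's x in rad. In form: [[tx, ty, tz, yaw], ...]. A call has 1 to 10 rows; each row shifts and turns the pose as measured when the row begins, along the tool's axes as they then stand; what a row does not reach is not made up. A row lasts 1/10 s, in which the tool goes at most 50 mm and 8.59 degrees, less where a joint would pass 70% of its speed; a pose out of reach is approached as far as the arm can. A call is refused whole if a number of a shift passes 0.05 or a number of a turn 0.15, either way. A call with a gripper value outside its range is refused whole. "hand" is the finger opening in m, from 0 to 0.0878, set as the call begins (left out, the last holds). The fingers move at their own pace and stop on an object; the grip force is fixed at half the most. Time passes only in rows, so rows that do not move let the fingers close. It gives the time, the measured TCP pose, the force and the opening at its end, in the units of the state.
- ctrl.get_obs(): the state, without advancing time (a new reading comes with each control period).
- ctrl.get_image(name): name is "scene" or "top" or "wrist"; returns the picture (384x512x3 uint8, red, green, blue); there is no depth.
- ctrl.get_calibration(name): a dict with "fx", "fy", "cx", "cy" (pixels), "R" (3x3) and "t" (3): a world point X has camera coordinates R X + t. Camera axes: x right, y down, z forward; pixel columns grow to the right and rows downward; lengths in mm; the calibration is good to about 2 mm. A picture is of the moment at which its call begins: read the wrist's pose just before it. get_calibration takes no time and is no camera call; for the wrist camera it gives the pose at the moment of the call.
- ctrl.close_job(): hands the job in, once; it reports no verdict.
The state is a dict: "t": time; "qpos": joint angles; "qvel": joint speeds; "joint_torque": joint torques, N m; "ee_pos": TCP position; "orientation": TCP orientation; "ft_force": force on the tool from outside, world axes, zero at the start; "moment": the same for the moment, N m; "width": finger opening in mm.
Only numpy, scipy, OpenCV 4.12 (cv2) and the standard library are available. Lean on these libraries where they do the work, as an engineer would, in place of code of your own. Each camera call takes 0.05 s, during which the arm holds its last target.

## Working session

There is one attempt and no reset: what is moved stays moved. The work goes in short steps, Python scripts to look and compute and a tool call to move; the robot and the scene stay as the last step left them, time stands still between calls to the robot, and variables do not carry over. Pictures are saved under pics/ and viewed, and the job is handed in when it is done.

Besides the shell and the picture viewer there is one more tool, called after ">>>" by a JSON object that holds its "api" and its "payload", one argument or row to a line. arm_command: Moves the arm, as the interface text tells. Its arguments: {"type":"object","properties":{"deltas":{"type":"array","items":{"type":"array","items":{"type":"number"}}},"hand":{"type":"number"}},"required":["deltas"]}

```bash
ls; mkdir -p pics
python3 - <<'E'
from workcell import ctrl
import cv2
print(ctrl.get_obs())
for n in("scene","top","wrist"):
    c=ctrl.get_calibration(n);print(n,c)
    cv2.imwrite(f"pics/{n}0.png",ctrl.get_image(n)[:,:,::-1])
E
```

```text
pics
{'t': 0.0, 'qpos': array([ 1.23301068e+00,  4.23850925e-01,  1.63068555e+00, -1.42070786e-05,
        1.08857382e+00, -1.89922719e-02]), 'qvel': array([-3.28922988e-04,  5.62076521e-04,  8.02578207e-04,  9.78867844e-05,
       -1.10709708e-03, -4.14491981e-05]), 'joint_torque': array([ 1.63465851e-03, -5.44624364e+01, -2.73668629e+01,  6.43143221e-02,
        2.26092304e-02, -9.44951194e-05]), 'ee_pos': array([195.69283129, 593.03436442, 246.89711264]), 'orientation': array([ 0.24901274,  1.55653586, -0.25137057]), 'ft_force': array([-0.63204386, -0.44246182, -0.85663739]), 'moment': array([ 0.01915282,  0.03745085, -0.03745896]), 'width': 87.81364084816556}
scene {'fx': 348.6716935209839, 'fy': 348.6716935209839, 'cx': 253.8392271509421, 'cy': 189.79419025206735, 'R': array([[ 0.75680012, -0.65363096,  0.00448862],
       [-0.27047709, -0.31940599, -0.90819709],
       [ 0.59505943,  0.6861096 , -0.4185187 ]]), 't': array([-426.88347809,  249.29600257,  688.62223182])}
top {'fx': 359.9399297463892, 'fy': 359.9399297463892, 'cx': 259.2056585355858, 'cy': 189.64379846849437, 'R': array([[ 0.02884412, -0.99946696, -0.01529087],
       [-0.98506727, -0.02582431, -0.17022216],
       [ 0.16973655,  0.01997245, -0.98528707]]), 't': array([-7.23863157e-01,  5.77677299e+02,  9.05342851e+02])}
wrist {'fx': 339.4037826496635, 'fy': 339.4037826496635, 'cx': 260.9732843977815, 'cy': 188.8847393103635, 'R': array([[ 0.31357039,  0.94956413, -0.00125151],
       [ 0.9172313 , -0.30255173,  0.25913162],
       [ 0.24568344, -0.08240392, -0.96584121]]), 't': array([-624.2040281 ,  -30.32620129,  390.11705495])}
```

View pics/scene0.png

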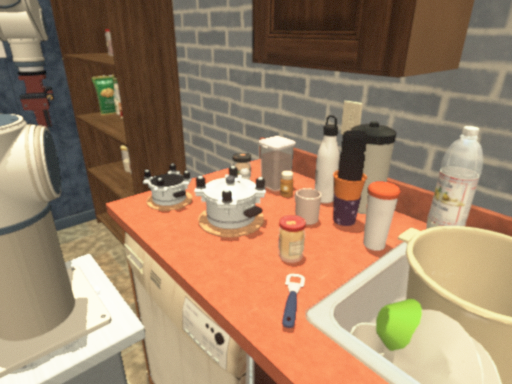

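View pics/top0.png

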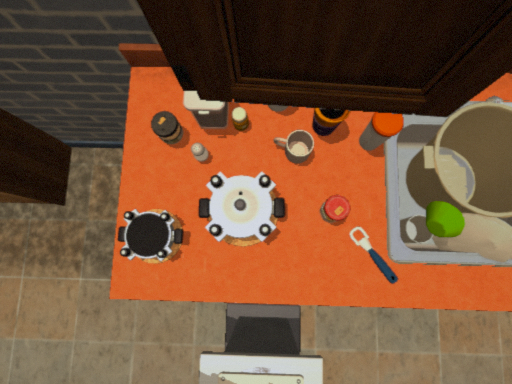

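View pics/wrist0.png

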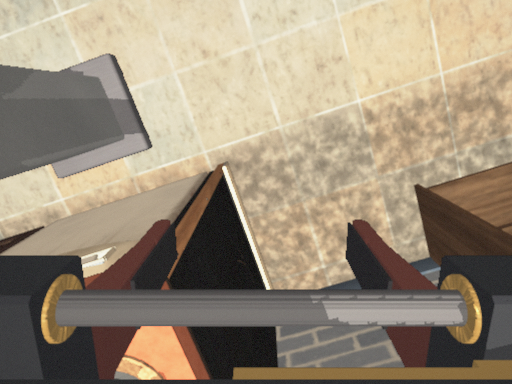

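```bash
cat > h.py <<'E'
from workcell import ctrl
import cv2,numpy as np
def ray(c,u,v,z):
    R=np.array(c["R"]);t=np.array(c["t"]);o=-R.T@t
    d=R.T@np.array([(u-c["cx"])/c["fx"],(v-c["cy"])/c["fy"],1]);return o+d*(z-o[2])/d[2]
def proj(c,X):
    p=np.array(c["R"])@np.array(X)+c["t"];return c["fx"]*p[0]/p[2]+c["cx"],c["fy"]*p[1]/p[2]+c["cy"]
E
python3 - <<'E'
from h import *
for n,(x,y,w,h) in dict(top=(190,155,100,95),scene=(180,150,100,90)).items():
    im=cv2.imread(f"pics/{n}0.png")[y:y+h,x:x+w]
    cv2.imwrite(f"pics/{n}0z.png",cv2.resize(im,None,fx=6,fy=6,interpolation=cv2.INTER_CUBIC))
im=cv2.imread("pics/top0.png");g=im.max(2)
m=(g<70).astype(np.uint8);c=ctrl.get_calibration("top")
n,l,s,ce=cv2.connectedComponentsWithStats(m)
for i in range(1,n):
    if 190<ce[i][0]<295 and 160<ce[i][1]<250 and s[i][4]>8: print(s[i],ce[i],ray(c,*ce[i],130))
E
```

```text
[211 176  11  11  59] [216.74576271 182.        ] [579.81433235 117.64999125 130.        ]
[260 176  10  11  58] [264.63793103 182.01724138] [582.79368884   0.87528832 130.        ]
[199 199  11  19 176] [203.73863636 207.83522727] [515.62577964 145.95075595 130.        ]
[274 198  11  20 200] [278.81 207.51] [521.29387275 -34.80904657 130.        ]
[210 225  11  11  56] [216.125      230.19642857] [462.85555915 113.40218372 130.        ]
[260 225  11  11  49] [265.02040816 230.30612245] [465.85303986  -3.10899788 130.        ]
```

View pics/top0z.png

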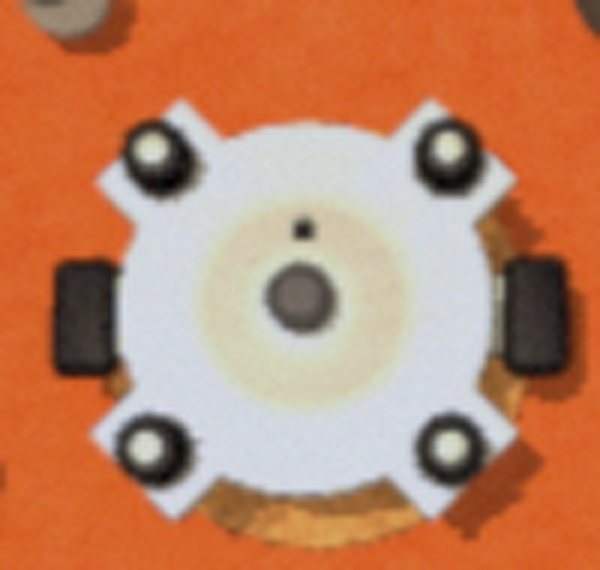

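View pics/scene0z.png

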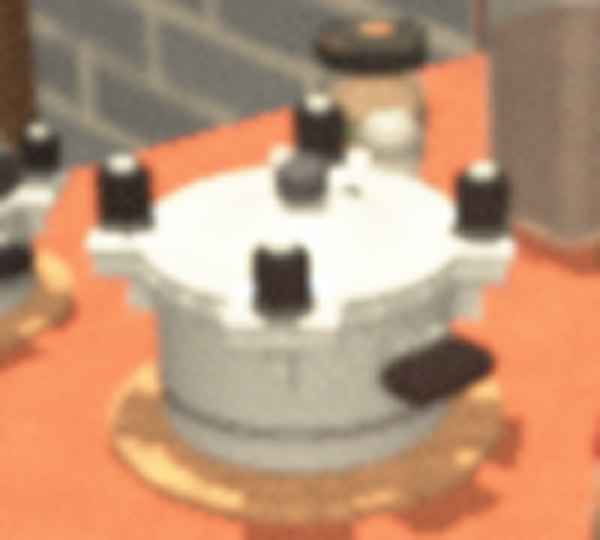

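```bash
cat >> h.py <<'E'
from scipy.spatial.transform import Rotation as Ro
def st():
    o=ctrl.get_obs();R=Ro.from_rotvec(o["orientation"]).as_matrix();return o,R
def to(X):
    o,R=st();return R.T@(np.array(X)-o["ee_pos"])
E
python3 - <<'E'
from h import *
o,R=st();print(R.round(3),o["t"],o["ee_pos"])
print(to([440,57,300]))
c=ctrl.get_calibration("wrist");Rc=np.array(c["R"]);p=-Rc.T@np.array(c["t"]);print(R.T@(p-o["ee_pos"]), R.T@Rc[2])
t=ctrl.get_calibration("top")
for u,v in[(216.7,181.3),(264.8,181),(215.5,230),(265.3,230)]:print(ray(t,u,v,124))
E
```

```text
[[-0.     0.313  0.95 ]
 [-0.001  0.95  -0.313]
 [-1.    -0.001 -0.   ]] 0.15 [195.73999918 593.12757689 247.08945936]
[ -52.39205619 -432.62463992  399.98280638]
[-1.36876692e+02 -1.59511746e-02 -7.16817380e+01] [9.65840189e-01 1.02421531e-04 2.59138416e-01]
[582.70832749 118.69599667 124.        ]
[5.86511444e+02 5.77991171e-01 1.24000000e+02]
[463.6134667  115.74615252 124.        ]
[466.95338592  -3.75402136 124.        ]
```

>>> {"api": "arm_command", "payload": {
  "deltas": [
    [-0.01,-0.03,0.028,0],
    [-0.01,-0.03,0.028,0],
    [-0.01,-0.03,0.028,0],
    [-0.01,-0.03,0.028,0],
    [-0.01,-0.03,0.028,0],
    [0,-0.03,0.028,0],
    [0,-0.03,0.028,0],
    [0,-0.03,0.028,0],
    [0,-0.03,0.028,0],
    [0,-0.03,0.028,0]
  ],
  "hand": 0.044
}}

```text
t: 1.15
ee_pos: [371.0, 210.6, 297.3]
orientation: [0.241, 1.557, -0.245]
ft_force: [0.2, -0.2, 0.7]
width: 44.3
```

Run:
```python
from h import *
o,R=st();print(o["t"],o["ee_pos"],o["qpos"],to([440,57,300]))
```

```text
1.15 [370.99859265 210.56654078 297.32131296] [ 0.48980836  0.05752065  1.99313726 -0.00249393  1.09194892 -0.76994272] [  -2.29537865 -125.21455371  112.54820659]
```

>>> {"api": "arm_command", "payload": {
  "deltas": [
    [0,-0.031,0.028,-0.1],
    [0,-0.031,0.028,-0.1],
    [0,-0.031,0.028,-0.1],
    [0,-0.031,0.028,-0.1],
    [0,0,0,-0.1],
    [0,0,0,-0.1],
    [0,0,0,0]
  ]
}}

```text
t: 1.85
ee_pos: [465.5, 59.5, 297.6]
orientation: [-0.242, 1.557, 0.237]
ft_force: [0.4, 0.6, 0.5]
width: 43.8
```

Run:
```python
from h import *
o,R=st();print(o["t"],o["ee_pos"],o["qpos"],R.round(3))
c=ctrl.get_calibration("wrist");im=ctrl.get_image("wrist");cv2.imwrite("pics/w1.png",im[:,:,::-1])
import pickle;pickle.dump(c,open("w1.pkl","wb"))
```

```text
1.85 [465.54891744  59.48318076 297.62211832] [ 0.10349711  0.12770932  1.91295694 -0.00327997  1.10013818 -1.77137672] [[ 0.001 -0.301  0.954]
 [-0.003  0.954  0.301]
 [-1.    -0.003  0.   ]]
```

View pics/w1.png

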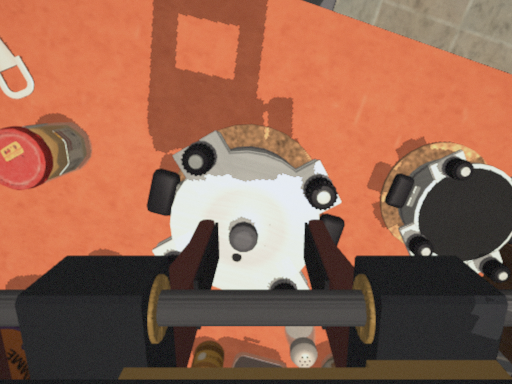

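Run:
```python
from h import *
import pickle;c=pickle.load(open("w1.pkl","rb"))
im=cv2.imread("pics/w1.png")[120:240,150:360]
cv2.imwrite("pics/w1z.png",cv2.resize(im,None,fx=3.8,fy=3.8,interpolation=cv2.INTER_CUBIC))
t=ctrl.get_calibration("top")
for X in [(464.5,115,137),(467.5,-4,137),(583,118.5,137),(586,0.5,137)]:print(proj(c,X),proj(t,X))
```

```text
(np.float64(319.22974024374287), np.float64(196.67702340177175)) (np.float64(215.09153516313822), np.float64(229.30420930545455))
(np.float64(192.06026088087708), np.float64(161.02440934051558)) (np.float64(265.4178645463731), np.float64(229.4413278986293))
(np.float64(281.8535993575631), np.float64(306.1158603323323)) (np.float64(216.07991426973274), np.float64(180.14752091614088))
(np.float64(166.1459056004102), np.float64(276.6667488698743)) (np.float64(264.82684272187936), np.float64(180.1654483728759))
```

View pics/w1z.png

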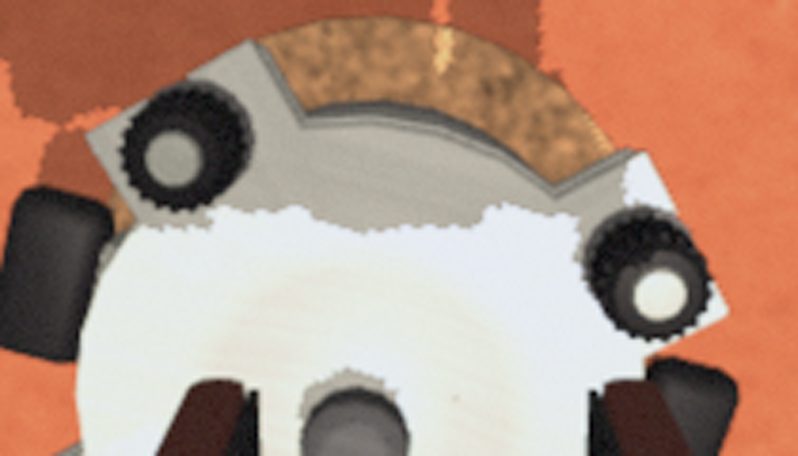

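Run:
```python
from h import *
import pickle;c=pickle.load(open("w1.pkl","rb"));t=ctrl.get_calibration("top")
for z in (131,134,137,140):
    a=ray(c,195.8,161.6,z);b=ray(c,324,197.1,z);print(z,a,b,np.linalg.norm(a-b))
    A=[ray(t,190+u/6-.4,155+v/6-.4,z)[:2].round(1) for u,v in[(152,149),(450,149),(146,449),(451,447)]];print(A,np.mean(A,0))
```

```text
131 [468.41235037  -1.49505218 131.        ] [464.90824129 120.91328469 131.        ] 122.45848160082282
[array([585.9, 122.3]), array([589. ,   1.1]), array([464.5, 118.6]), array([468.6,  -2.4])] [527.   59.9]
134 [467.70680128  -1.09704761 134.        ] [464.23733309 120.10118573 134.        ] 121.24788235743017
[array([585.3, 121.8]), array([588.4,   1.1]), array([464.3, 118.2]), array([468.4,  -2.4])] [526.6    59.675]
137 [467.00125219  -0.69904304 137.        ] [463.5664249  119.28908678 137.        ] 120.0372831140375
[array([584.7, 121.4]), array([587.8,   1.1]), array([464.1, 117.7]), array([468.3,  -2.4])] [526.225  59.45 ]
140 [ 4.66295703e+02 -3.01038475e-01  1.40000000e+02] [462.89551671 118.47698783 140.        ] 118.82668387064486
[array([584.1, 120.9]), array([587.2,   1.1]), array([463.9, 117.3]), array([468.1,  -2.4])] [525.825  59.225]
```

Run:
```python
from h import *
print(to([467.4,-1.7,180]))
```

```text
[117.73321698 -58.8297517  -16.3554305 ]
```

>>> {"api": "arm_command", "payload": {
  "deltas": [
    [0.025,-0.02,-0.005,0],
    [0.025,-0.02,-0.005,0],
    [0.025,-0.01,-0.003,0],
    [0.018,-0.005,-0.002,0],
    [0,0,0,0]
  ]
}}

```text
t: 2.4
ee_pos: [467.8, 2.9, 203.0]
orientation: [-0.232, 1.554, 0.228]
ft_force: [-0.6, 0.7, -0.0]
width: 44.1
```

```bash
cat > s.py <<'E'
from h import *
import sys
o,R=st();print(o["t"],o["ee_pos"].round(1),"q",o["qpos"].round(3),"F",(R.T@o["ft_force"]).round(2),"M",(R.T@o["moment"]).round(3),"w",o["width"].round(2),"Rx",R[:,0].round(4))
if len(sys.argv)>3: print("to",to([float(a) for a in sys.argv[1:4]]).round(1))
E
python3 s.py 467.4 -1.7 180; python3 s.py
python3 - <<'E'
from h import *
import pickle
c=ctrl.get_calibration("wrist");im=ctrl.get_image("wrist");cv2.imwrite("pics/w2.png",im[:,:,::-1]);pickle.dump(c,open("w2.pkl","wb"))
E
```

```text
Traceback (most recent call last):
  File "s.py", line 3, in <module>
    o,R=st();print(o["t"],o["ee_pos"].round(1),"q",o["qpos"].round(3),"F",(R.T@o["ft_force"]).round(2),"M",(R.T@o["moment"]).round(3),"w",o["width"].round(2),"Rx",R[:,0].round(4))
                                                                                                                                          ^^^^^^^^^^^^^^^^
AttributeError: 'float' object has no attribute 'round'
Traceback (most recent call last):
  File "s.py", line 3, in <module>
    o,R=st();print(o["t"],o["ee_pos"].round(1),"q",o["qpos"].round(3),"F",(R.T@o["ft_force"]).round(2),"M",(R.T@o["moment"]).round(3),"w",o["width"].round(2),"Rx",R[:,0].round(4))
                                                                                                                                          ^^^^^^^^^^^^^^^^
AttributeError: 'float' object has no attribute 'round'
```

View pics/w2.png

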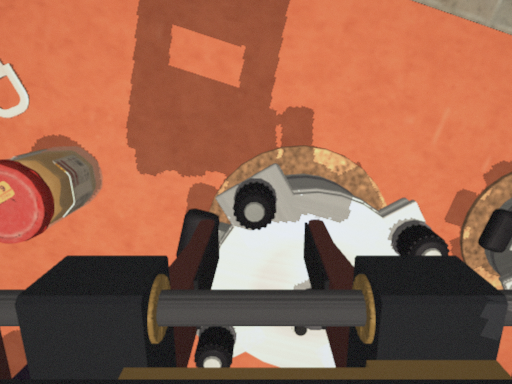

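```bash
sed -i 's/o\["width"\].round(2)/round(o["width"],2)/' s.py; python3 s.py 467.4 -1.7 180
python3 - <<'E'
from h import *
import pickle
c=pickle.load(open("w2.pkl","rb"));
for z in(131,137,140): print(ray(c,255,212.3,z),ray(c,430,254,z))
im=cv2.imread("pics/w2.png")[170:240,220:300]
cv2.imwrite("pics/w2z.png",cv2.resize(im,None,fx=7,fy=7,interpolation=cv2.INTER_CUBIC))
E
```

```text
2.45 [468.4   3.2 204.1] q [-1.800e-02  2.550e-01  2.006e+00 -2.000e-03  8.740e-01 -1.880e+00] F [ 0.74 -1.14 -0.01] M [ 0.053 -0.007  0.058] w 43.82 Rx [ 0.0059 -0.0019 -1.    ]
to [24.1 -4.3 -2.5]
[ 4.69307288e+02 -3.68577889e-01  1.31000000e+02] [463.65583366 120.49403599 131.        ]
[467.27156586  -0.84951901 137.        ] [461.78263403 116.53736434 137.        ]
[466.25370463  -1.08998957 140.        ] [460.84603421 114.55902852 140.        ]
```

View pics/w2z.png

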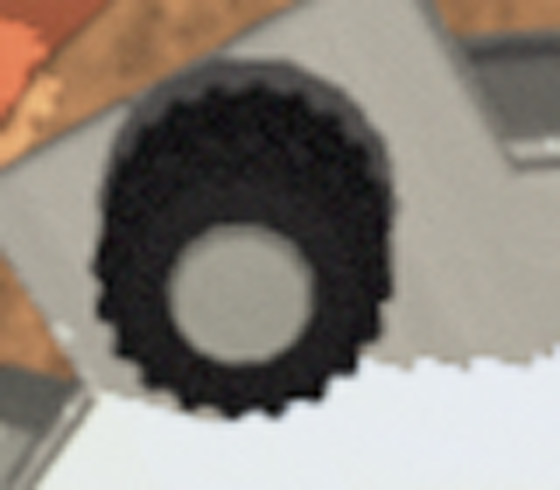

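>>> {"api": "arm_command", "payload": {
  "deltas": [
    [0.02,-0.004,-0.002,0],
    [0.018,0,0,0],
    [0.015,0,0,0],
    [0.005,0,0,0],
    [0,0,0,0]
  ]
}}

```text
t: 2.95
ee_pos: [472.4, 1.3, 150.3]
orientation: [-0.231, 1.544, 0.225]
ft_force: [0.7, -0.2, -1.0]
width: 44.0
```

```bash
python3 s.py 467.2 -1 136
```

```text
2.95 [472.4   1.3 150.3] q [-2.200e-02  3.490e-01  2.039e+00 -2.000e-03  7.380e-01 -1.882e+00] F [ 0.99 -0.35  0.57] M [ 0.006 -0.034  0.05 ] w 43.96 Rx [ 0.0156 -0.0016 -0.9999]
to [14.2 -0.7 -5.8]
```

>>> {"api": "arm_command", "payload": {
  "deltas": [
    [0,0,-0.004,0],
    [0.002,0,-0.002,0],
    [0.003,0,0,0],
    [0.003,0,0,0],
    [0.003,0,0,0]
  ]
}}

```text
t: 3.45
ee_pos: [468.5, -0.0, 142.1]
orientation: [-0.231, 1.537, 0.223]
ft_force: [-0.2, 0.3, 0.8]
width: 43.8
```

```bash
python3 s.py 467.2 -1 136
```

```text
3.45 [468.5  -0.  142.1] q [-2.500e-02  3.570e-01  2.055e+00 -2.000e-03  7.070e-01 -1.885e+00] F [-0.81  0.3  -0.12] M [0.02  0.016 0.068] w 43.77 Rx [ 0.0218 -0.0017 -0.9998]
to [ 6.1 -0.5 -1.6]
```

>>> {"api": "arm_command", "payload": {
  "deltas": [
    [0.003,-0.0005,-0.0015,0],
    [0.003,0,0,0],
    [0,0,0,0]
  ]
}}

```text
t: 3.75
ee_pos: [467.0, -1.1, 135.0]
orientation: [-0.231, 1.538, 0.223]
ft_force: [0.1, -0.1, 0.2]
width: 44.0
```

```bash
python3 s.py 467.2 -1 136
python3 - <<'E'
from h import *
import pickle
c=ctrl.get_calibration("wrist");im=ctrl.get_image("wrist");cv2.imwrite("pics/w3.png",im[:,:,::-1])
E
python3 s.py
```

```text
3.75 [467.   -1.1 135. ] q [-2.700e-02  3.690e-01  2.062e+00 -2.000e-03  6.900e-01 -1.887e+00] F [-0.25 -0.14  0.02] M [0.004 0.014 0.02 ] w 44.0 Rx [ 0.021  -0.0017 -0.9998]
to [-1.   0.   0.2]
3.8 [467.   -1.1 135.1] q [-2.700e-02  3.690e-01  2.061e+00 -2.000e-03  6.900e-01 -1.887e+00] F [ 0.2  -0.07 -0.93] M [0.019 0.008 0.046] w 43.87 Rx [ 0.021  -0.0017 -0.9998]
```

View pics/w3.png

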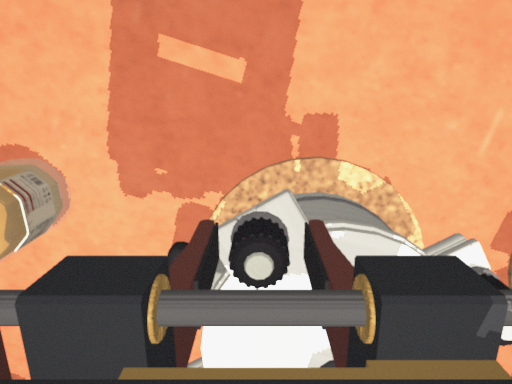

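>>> {"api": "arm_command", "payload": {
  "deltas": [
    [0,0,0,0],
    [0,0,0,0],
    [0,0,0,0],
    [0,0,0,0],
    [0,0,0,0]
  ],
  "hand": 0.0
}}

```text
t: 4.3
ee_pos: [467.4, -1.9, 135.2]
orientation: [-0.232, 1.538, 0.223]
ft_force: [0.1, 0.4, -1.1]
width: 27.7
```

```bash
sed -i 's/"w",/"T6",o["joint_torque"][5].round(4),"w",/' s.py; python3 s.py
```

```text
4.3 [467.4  -1.9 135.2] q [-0.028  0.369  2.061 -0.003  0.69  -1.887] F [1.12 0.36 0.16] M [ 0.015 -0.069  0.203] T6 -0.002 w 27.71 Rx [ 0.0215 -0.0028 -0.9998]
```

>>> {"api": "arm_command", "payload": {
  "deltas": [
    [0.0001,0,0,0.1],
    [0.0001,0,0,0.1],
    [0.0001,0,0,0.1],
    [0.0001,0,0,0.1],
    [0.0001,0,0,0.1],
    [0,0,0,0]
  ]
}}

```text
t: 4.9
ee_pos: [467.4, -1.4, 134.7]
orientation: [0.178, 1.542, -0.178]
ft_force: [-0.1, -0.7, -1.3]
width: 27.3
```

```bash
python3 s.py
```

```text
4.9 [467.4  -1.4 134.7] q [-0.027  0.37   2.061 -0.003  0.689 -1.368] F [ 1.31 -0.73 -0.  ] M [ 0.049 -0.026 -0.168] T6 0.9646 w 27.3 Rx [ 0.0217 -0.0025 -0.9998]
```

>>> {"api": "arm_command", "payload": {
  "deltas": [
    [0.0001,0,0,0.1],
    [0.0001,0,0,0.1],
    [0.0001,0,0,0.1],
    [0.0001,0,0,0.1],
    [0.0001,0,0,0.1]
  ]
}}

```text
t: 5.4
ee_pos: [467.5, -1.1, 134.3]
orientation: [0.573, 1.473, -0.565]
ft_force: [0.3, 0.3, -1.0]
width: 27.4
```

```bash
python3 s.py
```

```text
5.4 [467.5  -1.1 134.3] q [-0.027  0.371  2.061 -0.003  0.687 -0.865] F [1.06 0.42 0.05] M [ 0.    -0.116 -0.215] T6 -1.2997 w 27.35 Rx [ 0.022  -0.0026 -0.9998]
```

>>> {"api": "arm_command", "payload": {
  "deltas": [
    [0.0001,0,0,0.1],
    [0.0001,0,0,0.1],
    [0.0001,0,0,0.1]
  ]
}}

```text
t: 5.7
ee_pos: [467.7, -1.0, 134.0]
orientation: [0.808, 1.396, -0.795]
ft_force: [0.9, 0.9, -1.1]
width: 27.7
```

```bash
python3 s.py
```

```text
5.7 [467.7  -1.  134. ] q [-0.026  0.371  2.061 -0.004  0.687 -0.562] F [ 1.14  1.17 -0.32] M [-0.042 -0.236 -0.215] T6 -1.2952 w 27.67 Rx [ 0.0222 -0.0029 -0.9997]
```

>>> {"api": "arm_command", "payload": {
  "deltas": [
    [0.0001,0,0,0.1],
    [0.0001,0,0,0.1]
  ]
}}

```text
t: 5.9
ee_pos: [467.9, -0.9, 133.9]
orientation: [0.963, 1.33, -0.946]
ft_force: [0.3, -0.3, -1.3]
width: 27.5
```

```bash
python3 s.py
```

```text
5.9 [467.9  -0.9 133.9] q [-0.026  0.372  2.061 -0.004  0.686 -0.36 ] F [1.33 0.2  0.38] M [-0.083 -0.17  -0.333] T6 -1.2562 w 27.51 Rx [ 0.0223 -0.0031 -0.9997]
```

>>> {"api": "arm_command", "payload": {
  "deltas": [
    [0.0001,0,0,0.1],
    [0,0,0,0]
  ]
}}

```text
t: 6.1
ee_pos: [467.9, -0.8, 133.8]
orientation: [1.038, 1.293, -1.02]
ft_force: [0.8, -1.4, -1.4]
width: 27.3
```

```bash
python3 s.py
```

```text
6.1 [467.9  -0.8 133.8] q [-0.026  0.372  2.061 -0.004  0.687 -0.26 ] F [1.4  0.41 1.58] M [ 0.1   -0.28  -0.396] T6 0.9602 w 27.33 Rx [ 0.0221 -0.0033 -0.9998]
```

>>> {"api": "arm_command", "payload": {
  "deltas": [
    [0.0001,0,0,0.1]
  ]
}}

```text
t: 6.2
ee_pos: [468.0, -0.8, 133.8]
orientation: [1.111, 1.253, -1.091]
ft_force: [1.5, -0.4, -0.3]
width: 27.7
```

```bash
python3 s.py
```

```text
6.2 [468.   -0.8 133.8] q [-0.025  0.372  2.061 -0.005  0.686 -0.164] F [0.37 1.46 0.65] M [-0.167 -0.304 -0.335] T6 -1.9582 w 27.66 Rx [ 0.0222 -0.0035 -0.9997]
```

>>> {"api": "arm_command", "payload": {
  "deltas": [
    [0.0001,0,0,0.1]
  ]
}}

```text
t: 6.3
ee_pos: [468.1, -0.8, 133.7]
orientation: [1.184, 1.21, -1.163]
ft_force: [0.2, 0.4, -0.0]
width: 27.4
```

```bash
python3 s.py
```

```text
6.3 [468.1  -0.8 133.7] q [-0.025  0.372  2.061 -0.005  0.686 -0.065] F [ 0.02  0.17 -0.41] M [-0.13  -0.337 -0.342] T6 -1.1461 w 27.44 Rx [ 0.0222 -0.0036 -0.9997]
```

>>> {"api": "arm_command", "payload": {
  "deltas": [
    [0.0001,0,0,0.1]
  ]
}}

```text
t: 6.4
ee_pos: [468.2, -0.8, 133.7]
orientation: [1.257, 1.164, -1.234]
ft_force: [0.8, -0.0, -0.5]
width: 27.2
```

```bash
python3 s.py
```

```text
6.4 [468.2  -0.8 133.7] q [-0.025  0.373  2.06  -0.005  0.686  0.033] F [ 0.49  0.74 -0.01] M [-0.196 -0.322 -0.343] T6 -1.127 w 27.22 Rx [ 0.0223 -0.0038 -0.9997]
```

>>> {"api": "arm_command", "payload": {
  "deltas": [
    [0.0001,0,0,0.1]
  ]
}}

```text
t: 6.5
ee_pos: [468.3, -0.8, 133.7]
orientation: [1.33, 1.115, -1.305]
ft_force: [0.5, 0.0, -0.9]
width: 27.8
```

```bash
python3 s.py
```

```text
6.5 [468.3  -0.8 133.7] q [-0.025  0.373  2.06  -0.005  0.686  0.132] F [ 0.9   0.51 -0.1 ] M [-0.221 -0.313 -0.383] T6 -1.0746 w 27.85 Rx [ 0.0222 -0.004  -0.9997]
```

>>> {"api": "arm_command", "payload": {
  "deltas": [
    [0.0001,0,0,0.1]
  ]
}}

```text
t: 6.6
ee_pos: [468.4, -0.8, 133.6]
orientation: [1.401, 1.062, -1.375]
ft_force: [1.7, -0.2, -0.3]
width: 27.8
```

```bash
python3 s.py
```

```text
6.6 [468.4  -0.8 133.6] q [-0.025  0.373  2.06  -0.006  0.686  0.231] F [ 0.38  1.68 -0.23] M [-0.314 -0.26  -0.384] T6 -1.0433 w 27.79 Rx [ 0.0222 -0.0042 -0.9997]
```

>>> {"api": "arm_command", "payload": {
  "deltas": [
    [0,0,0,0],
    [0,0,0,0],
    [0,0,0,0],
    [-0.005,0,0,0],
    [-0.012,0,0,0],
    [-0.015,0,0,0],
    [-0.01,0,0,0],
    [0,0,0,0]
  ],
  "hand": 0.044
}}

```text
t: 7.4
ee_pos: [467.5, -0.4, 179.6]
orientation: [1.389, 1.071, -1.362]
ft_force: [1.2, -0.5, 0.7]
width: 43.8
```

```bash
python3 s.py 584.2 121.3 180
```

```text
7.4 [ 4.675e+02 -4.000e-01  1.796e+02] q [-0.024  0.288  2.036 -0.004  0.795  0.212] F [-0.7   1.3   0.17] M [ 0.06  -0.085 -0.108] T6 -0.0006 w 43.8 Rx [ 0.023  -0.0037 -0.9997]
to [   1.8   85.3 -145.4]
```

>>> {"api": "arm_command", "payload": {
  "deltas": [
    [-0.002,0,0,-0.149],
    [-0.002,0,0,-0.149],
    [-0.002,0,0,-0.149],
    [-0.002,0,0,-0.149],
    [-0.002,0,0,-0.149],
    [0,0,0,-0.149],
    [0,0,0,-0.149],
    [0,0,0,-0.149],
    [0,0,0,-0.149],
    [0,0,0,-0.149]
  ]
}}

```text
t: 8.4
ee_pos: [466.3, -0.3, 190.4]
orientation: [0.234, 1.534, -0.234]
ft_force: [0.2, -0.1, -0.2]
width: 44.2
```

>>> {"api": "arm_command", "payload": {
  "deltas": [
    [0,0,0,-0.149],
    [0,0,0,-0.149],
    [0,0,0,-0.149],
    [0,0,0,-0.149],
    [0,0,0,-0.1],
    [0,0,0,0]
  ]
}}

```text
t: 9.0
ee_pos: [465.4, -0.3, 189.7]
orientation: [-0.326, 1.525, 0.313]
ft_force: [0.1, -0.0, 0.1]
width: 44.1
```

```bash
python3 s.py 584.2 121.3 190
```

```text
9.0 [ 4.654e+02 -3.000e-01  1.897e+02] q [-0.024  0.268  2.033 -0.004  0.818 -2.001] F [-0.14 -0.06  0.1 ] M [-0.024 -0.068  0.057] T6 -1.0189 w 44.08 Rx [ 0.023  -0.0035 -0.9997]
to [  2.   64.4 157.3]
```

>>> {"api": "arm_command", "payload": {
  "deltas": [
    [0,0.012,0.03,0],
    [0,0.012,0.03,0],
    [0,0.012,0.03,0],
    [0,0.012,0.03,0],
    [0,0.01,0.022,0],
    [0,0.003,0.01,0],
    [0,0,0,0]
  ]
}}

```text
t: 9.7
ee_pos: [583.9, 119.1, 190.7]
orientation: [-0.309, 1.53, 0.297]
ft_force: [-0.6, -0.6, 0.8]
width: 43.8
```

```bash
python3 s.py 584.2 121.3 190
cat > w.py <<'E'
from h import *
import pickle,sys
n=sys.argv[1]
c=ctrl.get_calibration("wrist");im=ctrl.get_image("wrist");cv2.imwrite(f"pics/{n}.png",im[:,:,::-1]);pickle.dump(c,open(n+".pkl","wb"))
E
python3 w.py w4
```

```text
9.7 [583.9 119.1 190.7] q [ 0.185  0.443  1.75  -0.009  0.928 -1.768] F [-0.81 -0.36 -0.73] M [0.017 0.055 0.002] T6 0.1049 w 43.81 Rx [ 0.0208 -0.0038 -0.9998]
to [0.7 2.  1.1]
```

View pics/w4.png

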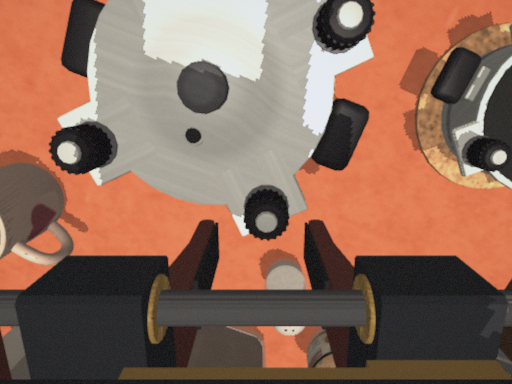

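Run:
```python
from h import *
import pickle
c=pickle.load(open("w4.pkl","rb"));
for z in(134,137,140): print(z,*[ray(c,*p,z).round(1) for p in((266.3,221),(68.5,152.5),(349.5,15))])
```

```text
134 [584.2 122.6 134. ] [588.7   1.3 134. ] [463.6 118.9 134. ]
137 [583.1 122.2 137. ] [587.5   2.8 137. ] [464.4 118.5 137. ]
140 [582.  121.7 140. ] [586.4   4.2 140. ] [465.2 118.1 140. ]
```

>>> {"api": "arm_command", "payload": {
  "deltas": [
    [0.01,0.0025,0.001,0],
    [0.012,0,0,0],
    [0.012,0,0,0],
    [0.01,0,0,0],
    [0,0,0,0]
  ]
}}

```text
t: 10.25
ee_pos: [580.2, 117.9, 141.7]
orientation: [-0.306, 1.535, 0.294]
ft_force: [-0.2, 0.5, -0.5]
width: 44.0
```

```bash
python3 s.py 583.6 121.9 135
```

```text
10.25 [580.2 117.9 141.7] q [ 0.184  0.509  1.782 -0.011  0.837 -1.763] F [ 0.51  0.5  -0.02] M [-0.025 -0.018  0.039] T6 0.0003 w 43.97 Rx [ 0.0157 -0.0052 -0.9999]
to [6.7 2.5 4.5]
```

>>> {"api": "arm_command", "payload": {
  "deltas": [
    [0,0.0025,0.0045,0],
    [0.003,0,0,0],
    [0.003,0,0.0005,0],
    [0,0,0,0]
  ]
}}

```text
t: 10.65
ee_pos: [584.7, 122.3, 135.3]
orientation: [-0.306, 1.535, 0.293]
ft_force: [1.0, -0.3, -0.4]
width: 44.2
```

```bash
python3 s.py 583.6 121.9 135
```

```text
10.65 [584.7 122.3 135.3] q [ 0.19   0.524  1.773 -0.011  0.83  -1.756] F [ 0.4  -0.63  0.78] M [-0.008  0.017 -0.024] T6 0.0034 w 44.17 Rx [ 0.016  -0.0051 -0.9999]
to [ 0.2  0.1 -1.1]
```

>>> {"api": "arm_command", "payload": {
  "deltas": [
    [0,0,-0.001,0],
    [0,0,0,0],
    [0,0,0,0],
    [0,0,0,0],
    [0,0,0,0]
  ],
  "hand": 0.0
}}

```text
t: 11.15
ee_pos: [584.0, 121.9, 135.7]
orientation: [-0.306, 1.534, 0.293]
ft_force: [0.9, -0.4, -2.0]
width: 27.5
```

```bash
python3 s.py 583.6 121.9 135
```

```text
11.15 [584.  121.9 135.7] q [ 0.19   0.522  1.775 -0.011  0.828 -1.757] F [ 2.05 -0.69  0.67] M [-0.039 -0.086  0.141] T6 0.0021 w 27.55 Rx [ 0.0172 -0.0049 -0.9998]
to [ 0.7  0.1 -0.4]
```

>>> {"api": "arm_command", "payload": {
  "deltas": [
    [0.0001,0,0,0.1],
    [0.0001,0,0,0.1],
    [0.0001,0,0,0.1],
    [0.0001,0,0,0.1],
    [0.0001,0,0,0.1],
    [0.0001,0,0,0.1],
    [0.0001,0,0,0.1]
  ]
}}

```text
t: 11.85
ee_pos: [584.0, 122.4, 135.0]
orientation: [0.268, 1.536, -0.27]
ft_force: [1.6, -1.0, -0.2]
width: 27.9
```

```bash
python3 s.py
```

```text
11.85 [584.  122.4 135. ] q [ 0.19   0.524  1.775 -0.01   0.827 -1.03 ] F [ 0.24 -0.4   1.86] M [-0.073 -0.027 -0.034] T6 -1.3507 w 27.9 Rx [ 0.0172 -0.0045 -0.9998]
```

>>> {"api": "arm_command", "payload": {
  "deltas": [
    [0.0001,0,0,0.1],
    [0.0001,0,0,0.1]
  ]
}}

```text
t: 12.05
ee_pos: [584.0, 122.5, 134.8]
orientation: [0.431, 1.509, -0.431]
ft_force: [1.1, 0.4, -1.7]
width: 27.5
```

```bash
python3 s.py
```

```text
12.05 [584.  122.5 134.8] q [ 0.191  0.524  1.775 -0.01   0.827 -0.822] F [1.74 0.91 0.68] M [-0.052 -0.016 -0.017] T6 -1.3497 w 27.5 Rx [ 0.0172 -0.0045 -0.9998]
```

>>> {"api": "arm_command", "payload": {
  "deltas": [
    [0.0001,0,0,0.1],
    [0.0001,0,0,0.1]
  ]
}}

```text
t: 12.25
ee_pos: [584.1, 122.7, 134.6]
orientation: [0.594, 1.47, -0.591]
ft_force: [0.8, 1.0, -1.3]
width: 27.5
```

```bash
python3 s.py
```

```text
12.25 [584.1 122.7 134.6] q [ 0.191  0.524  1.775 -0.011  0.826 -0.613] F [ 1.32  1.29 -0.16] M [-0.034 -0.036 -0.127] T6 -1.3482 w 27.51 Rx [ 0.0173 -0.0045 -0.9998]
```

>>> {"api": "arm_command", "payload": {
  "deltas": [
    [0.0001,0,0,0.1],
    [0.0001,0,0,0.1]
  ]
}}

```text
t: 12.45
ee_pos: [584.2, 122.8, 134.4]
orientation: [0.756, 1.418, -0.749]
ft_force: [0.9, 0.5, -1.6]
width: 27.5
```

```bash
python3 s.py
```

```text
12.45 [584.2 122.8 134.4] q [ 0.191  0.525  1.775 -0.011  0.826 -0.405] F [1.61 1.01 0.05] M [-0.081 -0.03  -0.178] T6 -1.347 w 27.48 Rx [ 0.0173 -0.0046 -0.9998]
```

>>> {"api": "arm_command", "payload": {
  "deltas": [
    [0.0001,0,0,0.1]
  ]
}}

```text
t: 12.55
ee_pos: [584.2, 122.8, 134.3]
orientation: [0.836, 1.387, -0.828]
ft_force: [0.8, -0.5, -1.4]
width: 27.5
```

```bash
python3 s.py
```

```text
12.55 [584.2 122.8 134.3] q [ 0.191  0.525  1.775 -0.011  0.826 -0.301] F [1.42 0.48 0.79] M [ 0.002 -0.032 -0.228] T6 -1.3469 w 27.51 Rx [ 0.0174 -0.0047 -0.9998]
```

>>> {"api": "arm_command", "payload": {
  "deltas": [
    [0.0001,0,0,0.1],
    [0.0001,0,0,0.1]
  ]
}}

```text
t: 12.75
ee_pos: [584.4, 122.9, 134.2]
orientation: [0.995, 1.316, -0.985]
ft_force: [0.7, 0.7, -0.7]
width: 27.3
```

```bash
python3 s.py
```

```text
12.75 [584.4 122.9 134.2] q [ 0.191  0.525  1.774 -0.011  0.826 -0.092] F [ 0.69  0.82 -0.44] M [-0.099 -0.078 -0.263] T6 -1.3414 w 27.35 Rx [ 0.0174 -0.0048 -0.9998]
```

>>> {"api": "arm_command", "payload": {
  "deltas": [
    [0.0001,0,0,0.1],
    [0.0001,0,0,0.1]
  ]
}}

```text
t: 12.95
ee_pos: [584.5, 123.0, 134.0]
orientation: [1.152, 1.23, -1.138]
ft_force: [1.2, 0.9, -1.7]
width: 27.3
```

```bash
python3 s.py
```

```text
12.95 [584.5 123.  134. ] q [ 0.191  0.526  1.774 -0.011  0.826  0.116] F [ 1.67  1.25 -0.76] M [-0.016 -0.148 -0.245] T6 -1.3289 w 27.33 Rx [ 0.0174 -0.005  -0.9998]
```

>>> {"api": "arm_command", "payload": {
  "deltas": [
    [0.0001,0,0,0.1]
  ]
}}

```text
t: 13.05
ee_pos: [584.6, 123.0, 133.9]
orientation: [1.23, 1.183, -1.214]
ft_force: [1.8, -0.2, -1.2]
width: 27.4
```

```bash
python3 s.py
```

```text
13.05 [584.6 123.  133.9] q [ 0.191  0.526  1.774 -0.011  0.826  0.22 ] F [1.19 1.77 0.15] M [-0.076 -0.128 -0.308] T6 -1.2994 w 27.39 Rx [ 0.0173 -0.0051 -0.9998]
```

>>> {"api": "arm_command", "payload": {
  "deltas": [
    [0.0001,0,0,0.1],
    [0.0001,0,0,0.1]
  ]
}}

```text
t: 13.25
ee_pos: [584.8, 123.0, 133.8]
orientation: [1.382, 1.076, -1.364]
ft_force: [2.3, 0.1, -0.8]
width: 27.4
```

```bash
python3 s.py
```

```text
13.25 [584.8 123.  133.8] q [ 0.191  0.526  1.773 -0.011  0.826  0.429] F [ 0.88  2.24 -0.58] M [-0.108 -0.205 -0.33 ] T6 -1.2599 w 27.39 Rx [ 0.0173 -0.0052 -0.9998]
```

>>> {"api": "arm_command", "payload": {
  "deltas": [
    [0.0001,0,0,0.1],
    [0.0001,0,0,0.1]
  ]
}}

```text
t: 13.45
ee_pos: [585.0, 123.0, 133.7]
orientation: [1.531, 0.955, -1.51]
ft_force: [2.7, 0.4, -0.7]
width: 27.6
```

```bash
python3 s.py
```

```text
13.45 [585.  123.  133.7] q [ 0.191  0.527  1.773 -0.012  0.826  0.637] F [ 0.76  2.28 -1.46] M [-0.177 -0.202 -0.332] T6 -1.2243 w 27.55 Rx [ 0.0172 -0.0055 -0.9998]
```

>>> {"api": "arm_command", "payload": {
  "deltas": [
    [0.0001,0,0,0.1]
  ]
}}

```text
t: 13.55
ee_pos: [585.0, 122.9, 133.7]
orientation: [1.603, 0.888, -1.581]
ft_force: [1.5, -0.7, -0.2]
width: 27.2
```

```bash
python3 s.py
```

```text
13.55 [585.  122.9 133.7] q [ 0.191  0.527  1.773 -0.012  0.826  0.741] F [ 0.2   1.62 -0.14] M [-0.206 -0.287 -0.376] T6 -1.1932 w 27.2 Rx [ 0.0171 -0.0057 -0.9998]
```

>>> {"api": "arm_command", "payload": {
  "deltas": [
    [0.0001,0,0,0.1]
  ]
}}

```text
t: 13.65
ee_pos: [585.1, 122.9, 133.7]
orientation: [1.675, 0.818, -1.651]
ft_force: [1.3, -0.6, -0.6]
width: 27.5
```

```bash
python3 s.py
```

```text
13.65 [585.1 122.9 133.7] q [ 0.191  0.527  1.772 -0.012  0.826  0.845] F [ 0.66  1.42 -0.31] M [-0.163 -0.27  -0.333] T6 -1.1901 w 27.46 Rx [ 0.0171 -0.0058 -0.9998]
```

>>> {"api": "arm_command", "payload": {
  "deltas": [
    [0.0001,0,0,0.1]
  ]
}}

```text
t: 13.75
ee_pos: [585.2, 122.8, 133.7]
orientation: [1.745, 0.743, -1.72]
ft_force: [1.6, -0.3, -1.1]
width: 27.5
```

```bash
python3 s.py
```

```text
13.75 [585.2 122.8 133.7] q [ 0.191  0.527  1.772 -0.012  0.826  0.949] F [ 1.12  1.37 -0.88] M [-0.254 -0.22  -0.37 ] T6 -1.1527 w 27.48 Rx [ 0.017  -0.0059 -0.9998]
```

>>> {"api": "arm_command", "payload": {
  "deltas": [
    [0.0001,0,0,0.1]
  ]
}}

```text
t: 13.85
ee_pos: [585.3, 122.8, 133.6]
orientation: [1.813, 0.664, -1.787]
ft_force: [2.9, 0.0, -4.5]
width: 27.5
```

```bash
python3 s.py
```

```text
13.85 [585.3 122.8 133.6] q [ 0.191  0.528  1.772 -0.012  0.827  1.053] F [ 4.52  1.82 -2.18] M [-0.194  0.095 -0.212] T6 -1.1327 w 27.48 Rx [ 0.0169 -0.0061 -0.9998]
```

>>> {"api": "arm_command", "payload": {
  "deltas": [
    [0.0001,0,0,0.1]
  ]
}}

```text
t: 13.95
ee_pos: [585.5, 122.8, 133.5]
orientation: [1.881, 0.581, -1.852]
ft_force: [1.5, -0.8, -1.4]
width: 27.9
```

```bash
python3 s.py
```

```text
13.95 [585.5 122.8 133.5] q [ 0.191  0.528  1.772 -0.013  0.826  1.156] F [ 1.38  1.43 -0.74] M [-0.354 -0.228 -0.27 ] T6 -1.0505 w 27.88 Rx [ 0.0171 -0.0062 -0.9998]
```

>>> {"api": "arm_command", "payload": {
  "deltas": [
    [0,0,0,0],
    [0,0,0,0],
    [0,0,0,0],
    [-0.005,0,0,0],
    [-0.012,0,0,0],
    [-0.015,0,0,0],
    [-0.01,0,0,0],
    [0,0,0,0]
  ],
  "hand": 0.044
}}

```text
t: 14.75
ee_pos: [585.2, 123.3, 180.6]
orientation: [1.878, 0.586, -1.847]
ft_force: [1.2, -0.6, 0.1]
width: 43.7
```

```bash
python3 s.py 467.5 -0.9 185
```

```text
14.75 [585.2 123.3 180.6] q [ 0.192  0.461  1.75  -0.012  0.914  1.149] F [-0.06  1.14 -0.64] M [ 0.018 -0.184 -0.003] T6 -0.0028 w 43.7 Rx [ 0.0188 -0.0057 -0.9998]
to [ -5.9  32.6 167.9]
```

>>> {"api": "arm_command", "payload": {
  "deltas": [
    [-0.002,0.005,0.028,0],
    [-0.002,0.006,0.03,0],
    [-0.002,0.006,0.03,0],
    [0,0.006,0.03,0],
    [0,0.006,0.028,0],
    [0,0.002,0.015,0],
    [0,0,0,0]
  ]
}}

```text
t: 15.45
ee_pos: [469.7, 1.6, 187.4]
orientation: [1.882, 0.587, -1.838]
ft_force: [0.3, -0.2, 0.2]
width: 44.2
```

```bash
python3 s.py 467.5 -0.9 160;python3 w.py w5
```

```text
15.45 [469.7   1.6 187.4] q [-0.019  0.277  2.027 -0.006  0.812  0.932] F [-0.21  0.3  -0.15] M [-0.001 -0.082 -0.046] T6 -0.2398 w 44.19 Rx [ 0.0252 -0.0047 -0.9997]
to [27.3  0.3  3.7]
```

View pics/w5.png

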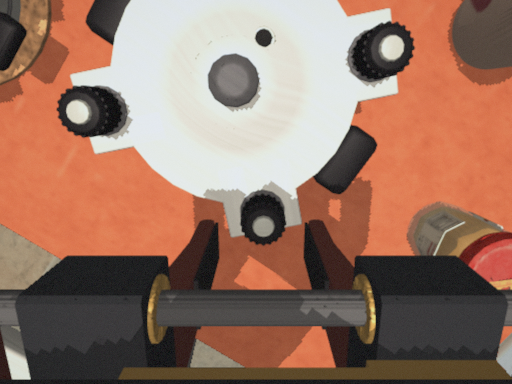

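>>> {"api": "arm_command", "payload": {
  "deltas": [
    [0.01,0,0.002,0],
    [0.012,0,0.001,0],
    [0.012,0,0,0],
    [0.01,0,0,0],
    [0,0,0,0]
  ]
}}

```text
t: 16.0
ee_pos: [474.2, 3.0, 140.5]
orientation: [1.885, 0.589, -1.831]
ft_force: [-0.0, -0.8, -0.8]
width: 43.7
```

```bash
python3 s.py 467.5 -0.9 134
```

```text
16.0 [474.2   3.  140.5] q [-0.017  0.364  2.049 -0.005  0.697  0.932] F [0.76 0.63 0.5 ] M [-0.022 -0.171 -0.042] T6 0.0032 w 43.75 Rx [ 0.0306 -0.0039 -0.9995]
to [ 6.3 -0.9  7.8]
```

>>> {"api": "arm_command", "payload": {
  "deltas": [
    [0,-0.0005,0.006,0],
    [0.002,0,0.002,0],
    [0.003,0,0,0],
    [0,0,0,0]
  ]
}}

```text
t: 16.4
ee_pos: [467.9, -1.1, 135.0]
orientation: [1.885, 0.59, -1.829]
ft_force: [-0.2, 0.1, 0.1]
width: 44.0
```

```bash
python3 s.py 467.5 -0.9 134
```

```text
16.4 [467.9  -1.1 135. ] q [-0.026  0.367  2.066 -0.005  0.678  0.921] F [-0.13 -0.22  0.13] M [ 0.012 -0.186 -0.01 ] T6 -0.0028 w 43.99 Rx [ 0.0311 -0.0039 -0.9995]
to [ 1.  -0.4  0.2]
```

>>> {"api": "arm_command", "payload": {
  "deltas": [
    [0,0,0,0],
    [0,0,0,0],
    [0,0,0,0],
    [0,0,0,0],
    [0,0,0,0]
  ],
  "hand": 0.0
}}

```text
t: 16.9
ee_pos: [468.5, -1.4, 135.6]
orientation: [1.886, 0.588, -1.828]
ft_force: [0.6, -0.2, -1.5]
width: 27.6
```

```bash
python3 s.py
```

```text
16.9 [468.5  -1.4 135.6] q [-0.026  0.366  2.065 -0.005  0.678  0.921] F [ 1.48  0.54 -0.33] M [-0.032 -0.08  -0.087] T6 -0.006 w 27.56 Rx [ 0.0328 -0.0041 -0.9995]
```

>>> {"api": "arm_command", "payload": {
  "deltas": [
    [0,0,0,0.04]
  ]
}}

```text
t: 17.0
ee_pos: [468.4, -1.4, 135.6]
orientation: [1.912, 0.556, -1.853]
ft_force: [0.7, -1.4, -2.2]
width: 27.2
```

```bash
python3 s.py
```

```text
17.0 [468.4  -1.4 135.6] q [-0.026  0.366  2.065 -0.005  0.678  0.961] F [2.26 1.54 0.24] M [-0.277 -0.198 -0.066] T6 -0.5857 w 27.18 Rx [ 0.0327 -0.0042 -0.9995]
```

>>> {"api": "arm_command", "payload": {
  "deltas": [
    [0,0,0,0.04]
  ]
}}

```text
t: 17.1
ee_pos: [468.4, -1.5, 135.5]
orientation: [1.938, 0.521, -1.878]
ft_force: [0.2, -0.8, -0.2]
width: 27.4
```

```bash
python3 s.py
```

```text
17.1 [468.4  -1.5 135.5] q [-0.026  0.366  2.065 -0.006  0.678  1.003] F [0.19 0.85 0.24] M [-0.298 -0.154 -0.07 ] T6 -0.2582 w 27.36 Rx [ 0.0326 -0.0044 -0.9995]
```

>>> {"api": "arm_command", "payload": {
  "deltas": [
    [0,0,0,0],
    [0,0,0,0],
    [0,0,0,0],
    [-0.005,0,0,0],
    [-0.012,0,0,0],
    [-0.015,0,0,0],
    [-0.012,0,0,0],
    [0,0,0,-0.149],
    [0,0,0,-0.149],
    [0,0,0,-0.149]
  ],
  "hand": 0.044
}}

```text
t: 18.1
ee_pos: [467.8, -1.0, 186.9]
orientation: [1.635, 0.863, -1.58]
ft_force: [-0.1, 0.6, 0.7]
width: 44.0
```

>>> {"api": "arm_command", "payload": {
  "deltas": [
    [0,0,0,-0.149],
    [0,0,0,-0.149],
    [0,0,0,-0.149],
    [0,0,0,-0.149],
    [0,0,0,-0.149],
    [0,0,0,-0.149],
    [0,0,0,-0.149],
    [0,0,0,-0.149],
    [0,0,0,-0.149],
    [0,0,0,-0.149]
  ]
}}

```text
t: 19.1
ee_pos: [469.7, -0.9, 197.9]
orientation: [0.504, 1.467, -0.487]
ft_force: [-0.5, 0.4, -0.2]
width: 44.1
```

>>> {"api": "arm_command", "payload": {
  "deltas": [
    [0,0,0,-0.149],
    [0,0,0,-0.149],
    [0,0,0,-0.149],
    [0,0,0,-0.149],
    [0,0,0,-0.149],
    [0,0,0,-0.149],
    [0,0,0,0]
  ]
}}

```text
t: 19.8
ee_pos: [470.6, -0.8, 205.3]
orientation: [-0.215, 1.508, 0.197]
ft_force: [0.0, -0.3, -0.3]
width: 43.7
```

```bash
python3 s.py 464.3 118.3 190
```

```text
19.8 [470.6  -0.8 205.3] q [-0.025  0.238  2.028 -0.004  0.822 -1.858] F [ 0.26 -0.32 -0.09] M [0.019 0.008 0.11 ] T6 -1.4487 w 43.74 Rx [ 0.0534 -0.0041 -0.9986]
to [ 14.4 116.9  24.2]
```

>>> {"api": "arm_command", "payload": {
  "deltas": [
    [0.002,0.028,0.006,0],
    [0.002,0.028,0.006,0],
    [0.002,0.028,0.006,0],
    [0.002,0.02,0.004,0],
    [0,0.008,0,0],
    [0,0,0,0],
    [0,0,0,0]
  ]
}}

```text
t: 20.5
ee_pos: [464.9, 116.1, 200.9]
orientation: [-0.194, 1.504, 0.177]
ft_force: [0.0, 0.5, -0.7]
width: 44.2
```

```bash
python3 s.py 464.3 118.3 190;python3 w.py w6; python3 s.py
```

```text
20.5 [464.9 116.1 200.9] q [ 0.23   0.256  2.016 -0.024  0.813 -1.563] F [0.66 0.52 0.12] M [ 0.023 -0.003  0.028] T6 0.0454 w 44.2 Rx [ 0.0591 -0.0038 -0.9982]
to [10.8  2.5 -0.7]
20.55 [464.9 115.9 200.9] q [ 0.23   0.256  2.016 -0.024  0.813 -1.563] F [-0.49 -0.27 -0.7 ] M [-0.023  0.02  -0.002] T6 0.0169 w 43.6 Rx [ 0.0591 -0.0038 -0.9982]
```

View pics/w6.png

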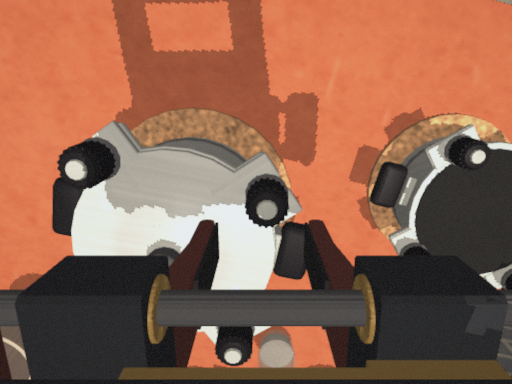

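>>> {"api": "arm_command", "payload": {
  "deltas": [
    [0.003,0,0,0],
    [0.003,0,0,0],
    [0.003,0,0,0],
    [0.003,0,0,0],
    [0.003,0,0,0]
  ]
}}

```text
t: 21.05
ee_pos: [466.3, 113.3, 185.0]
orientation: [-0.19, 1.504, 0.173]
ft_force: [0.3, -0.2, -0.3]
width: 44.5
```

```bash
python3 s.py 464.3 118.3 190;python3 - <<'E'
from h import *
import pickle
c=pickle.load(open("w6.pkl","rb"));
for z in(134,137,140): print(z,*[ray(c,*p,z).round(1) for p in((266.5,209.5),(76,169),(233.5,355))])
E
```

```text
21.05 [466.3 113.3 185. ] q [ 0.224  0.283  2.027 -0.025  0.775 -1.563] F [ 0.29 -0.26  0.2 ] M [-0.033  0.03   0.053] T6 -0.0041 w 44.55 Rx [ 0.0595 -0.0042 -0.9982]
to [-5.1  5.3 -0.5]
134 [464.6 118.9 134. ] [466.9  -0.8 134. ] [582.8 123.  134. ]
137 [463.4 118.6 137. ] [465.7   0.7 137. ] [579.8 122.6 137. ]
140 [462.3 118.3 140. ] [464.5   2.2 140. ] [576.9 122.3 140. ]
```

>>> {"api": "arm_command", "payload": {
  "deltas": [
    [0.004,0.002,0,-0.1],
    [0.004,0.002,0,-0.1],
    [0.004,0.002,0,-0.1],
    [0,0,0,0]
  ]
}}

```text
t: 21.45
ee_pos: [464.7, 118.6, 171.0]
orientation: [-0.438, 1.474, 0.406]
ft_force: [-0.1, -0.4, -0.6]
width: 43.9
```

```bash
python3 s.py 464.3 118.5 165
```

```text
21.45 [464.7 118.6 171. ] q [ 0.236  0.308  2.035 -0.027  0.744 -1.858] F [ 0.61 -0.27 -0.38] M [ 0.054 -0.015  0.042] T6 -0.9477 w 43.92 Rx [ 0.0577 -0.0047 -0.9983]
to [ 6.   0.3 -0.6]
```

>>> {"api": "arm_command", "payload": {
  "deltas": [
    [0,0,-0.03,0],
    [0,0,-0.03,0],
    [0,0,0.03,0],
    [0,0,0.03,0],
    [0,0,0,0]
  ]
}}

```text
t: 21.95
ee_pos: [461.5, 116.9, 169.7]
orientation: [-0.426, 1.481, 0.395]
ft_force: [1.1, -0.8, 0.7]
width: 44.2
```

```bash
python3 s.py 464.3 118.5 165
```

```text
21.95 [461.5 116.9 169.7] q [ 0.234  0.307  2.041 -0.027  0.743 -1.845] F [-0.59 -1.29  0.6 ] M [-0.056  0.001  0.014] T6 0.1308 w 44.17 Rx [ 0.0533 -0.0058 -0.9986]
to [4.8 0.1 3.1]
```

>>> {"api": "arm_command", "payload": {
  "deltas": [
    [0,0,-0.04,0],
    [0,0,-0.04,0],
    [0,0,0.04,0],
    [0,0,0.04,0],
    [0,0,-0.04,0],
    [0,0,-0.04,0],
    [0,0,0.04,0],
    [0,0,0.04,0],
    [0,0,0,0]
  ]
}}

```text
t: 22.85
ee_pos: [436.9, 108.7, 159.9]
orientation: [-0.412, 1.517, 0.383]
ft_force: [-0.0, -0.4, -0.2]
width: 43.5
```

```bash
python3 s.py 464.3 118.5 165
```

```text
22.85 [436.9 108.7 159.9] q [ 0.229  0.303  2.08  -0.026  0.741 -1.832] F [ 0.22 -0.34 -0.2 ] M [ 0.017 -0.049  0.057] T6 0.1706 w 43.52 Rx [ 0.0205 -0.0134 -0.9997]
to [-4.7 -4.9 28.7]
```

>>> {"api": "arm_command", "payload": {
  "deltas": [
    [-0.008,0,0,0],
    [0,0.001,0.01,0],
    [0,0.001,0.01,0],
    [0,0.001,0.006,0],
    [0,0,0,0]
  ]
}}

```text
t: 23.35
ee_pos: [456.5, 123.7, 168.6]
orientation: [-0.41, 1.52, 0.381]
ft_force: [-0.2, 0.1, -0.3]
width: 44.4
```

```bash
python3 s.py 464.3 118.5 165
```

```text
23.35 [456.5 123.7 168.6] q [ 0.251  0.318  2.026 -0.026  0.784 -1.808] F [ 0.26  0.25 -0.15] M [-0.033  0.053  0.089] T6 0.051 w 44.41 Rx [ 0.0181 -0.0142 -0.9997]
to [ 3.9 -8.3  4.3]
```

>>> {"api": "arm_command", "payload": {
  "deltas": [
    [0,-0.0075,0.004,0],
    [0.003,0,0,0],
    [0.003,0,0,0],
    [0.003,0,0,0],
    [0,0,0,0]
  ]
}}

```text
t: 23.85
ee_pos: [463.5, 118.1, 158.5]
orientation: [-0.41, 1.522, 0.381]
ft_force: [0.0, 0.2, 0.5]
width: 44.1
```

```bash
python3 s.py 464.3 118.5 150;python3 w.py w7; python3 s.py
```

```text
23.85 [463.5 118.1 158.5] q [ 0.235  0.343  2.02  -0.026  0.766 -1.822] F [-0.48  0.13  0.1 ] M [-0.031 -0.001  0.108] T6 -0.0022 w 44.1 Rx [ 0.0164 -0.0147 -0.9998]
to [8.5 0.2 0.8]
23.9 [463.6 118.1 158.7] q [ 0.235  0.343  2.02  -0.026  0.766 -1.822] F [-0.02  0.08 -0.43] M [-0.034 -0.033  0.099] T6 -0.0015 w 43.99 Rx [ 0.0166 -0.0146 -0.9998]
```

View pics/w7.png

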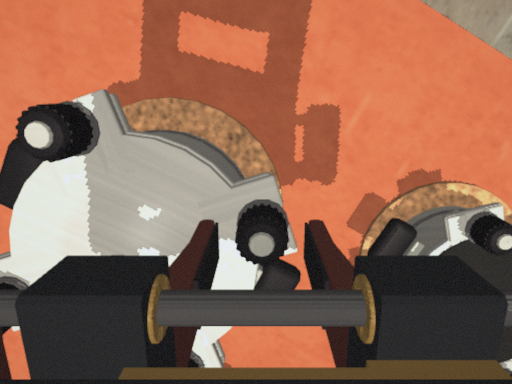

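Nut at (261,244), centred between the fingers (x≈262). Descend.

>>> {"api": "arm_command", "payload": {
  "deltas": [
    [0.005,0,0.0005,0],
    [0.005,0,0,0],
    [0.005,0,0,0],
    [0.003,0,0,0],
    [0,0,0,0]
  ]
}}

```text
t: 24.4
ee_pos: [464.0, 118.1, 138.9]
orientation: [-0.41, 1.522, 0.381]
ft_force: [-0.2, 0.3, -1.0]
width: 44.0
```

```bash
python3 s.py 464.3 118.4 135
```

```text
24.4 [464.  118.1 138.9] q [ 0.235  0.379  2.029 -0.027  0.721 -1.821] F [ 1.03  0.36 -0.  ] M [-0.035  0.041  0.045] T6 -0.0001 w 44.03 Rx [ 0.0162 -0.0147 -0.9998]
to [3.9 0.2 0.3]
```

>>> {"api": "arm_command", "payload": {
  "deltas": [
    [0.0035,0,0.0003,0],
    [0,0,0,0]
  ]
}}

```text
t: 24.6
ee_pos: [464.4, 118.2, 135.0]
orientation: [-0.41, 1.522, 0.381]
ft_force: [1.0, 1.1, -0.3]
width: 44.0
```

>>> {"api": "arm_command", "payload": {
  "deltas": [
    [0,0,0,0],
    [0,0,0,0],
    [0,0,0,0],
    [0,0,0,0],
    [0,0,0,0]
  ],
  "hand": 0.0
}}

```text
t: 25.1
ee_pos: [464.4, 118.5, 135.1]
orientation: [-0.409, 1.522, 0.381]
ft_force: [-0.2, -0.3, -1.4]
width: 27.5
```

```bash
python3 s.py 464.3 118.4 135
```

```text
25.1 [464.4 118.5 135.1] q [ 0.235  0.386  2.03  -0.027  0.713 -1.82 ] F [ 1.35 -0.17 -0.32] M [-0.006 -0.021  0.156] T6 -0.0 w 27.51 Rx [ 0.0163 -0.0142 -0.9998]
to [ 0.1 -0.  -0.1]
```

>>> {"api": "arm_command", "payload": {
  "deltas": [
    [0.0001,0,0,0.1],
    [0.0001,0,0,0.1],
    [0.0001,0,0,0.1],
    [0.0001,0,0,0.1],
    [0.0001,0,0,0.1],
    [0.0001,0,0,0.1],
    [0.0001,0,0,0.1],
    [0.0001,0,0,0.1]
  ]
}}

```text
t: 25.9
ee_pos: [464.3, 118.6, 134.3]
orientation: [0.246, 1.537, -0.264]
ft_force: [0.5, 1.0, -1.8]
width: 27.1
```

```bash
python3 s.py
```

```text
25.9 [464.3 118.6 134.3] q [ 0.236  0.388  2.031 -0.027  0.711 -0.99 ] F [1.83 1.13 0.07] M [0.016 0.183 0.088] T6 -1.3506 w 27.14 Rx [ 0.0161 -0.0142 -0.9998]
```

>>> {"api": "arm_command", "payload": {
  "deltas": [
    [0.0001,0,0,0.1],
    [0.0001,0,0,0.1]
  ]
}}

```text
t: 26.1
ee_pos: [464.3, 118.7, 134.1]
orientation: [0.409, 1.511, -0.425]
ft_force: [0.1, 1.4, -1.7]
width: 28.0
```

```bash
python3 s.py
```

```text
26.1 [464.3 118.7 134.1] q [ 0.236  0.388  2.031 -0.027  0.711 -0.781] F [ 1.72  1.21 -0.68] M [-0.015  0.153 -0.052] T6 -1.3482 w 27.98 Rx [ 0.016  -0.0143 -0.9998]
```

>>> {"api": "arm_command", "payload": {
  "deltas": [
    [0.0001,0,0,0.1],
    [0.0001,0,0,0.1]
  ]
}}

```text
t: 26.3
ee_pos: [464.3, 118.7, 133.9]
orientation: [0.572, 1.472, -0.585]
ft_force: [0.2, 0.4, -0.8]
width: 27.3
```

```bash
python3 s.py
```

```text
26.3 [464.3 118.7 133.9] q [ 0.236  0.389  2.031 -0.027  0.711 -0.573] F [ 0.82  0.46 -0.17] M [-0.062  0.226 -0.107] T6 -1.3474 w 27.27 Rx [ 0.0159 -0.0143 -0.9998]
```

>>> {"api": "arm_command", "payload": {
  "deltas": [
    [0.0001,0,0,0.1],
    [0.0001,0,0,0.1]
  ]
}}

```text
t: 26.5
ee_pos: [464.3, 118.8, 133.7]
orientation: [0.734, 1.42, -0.744]
ft_force: [1.1, 1.5, -1.1]
width: 27.3
```

```bash
python3 s.py
```

```text
26.5 [464.3 118.8 133.7] q [ 0.236  0.389  2.031 -0.027  0.71  -0.364] F [ 1.08  1.76 -0.64] M [-0.019  0.265 -0.194] T6 -1.3459 w 27.28 Rx [ 0.0156 -0.0144 -0.9998]
```

>>> {"api": "arm_command", "payload": {
  "deltas": [
    [0.0001,0,0,0.1],
    [0.0001,0,0,0.1]
  ]
}}

```text
t: 26.7
ee_pos: [464.3, 118.8, 133.5]
orientation: [0.895, 1.355, -0.901]
ft_force: [0.4, 0.6, -1.3]
width: 27.3
```

```bash
python3 s.py
```

```text
26.7 [464.3 118.8 133.5] q [ 0.236  0.389  2.03  -0.027  0.71  -0.156] F [ 1.27  0.6  -0.36] M [-0.016  0.241 -0.26 ] T6 -1.345 w 27.33 Rx [ 0.0153 -0.0145 -0.9998]
```

Turned 1.66 rad, still free.

>>> {"api": "arm_command", "payload": {
  "deltas": [
    [0.0001,0,0,0.1],
    [0.0001,0,0,0.1]
  ]
}}

```text
t: 26.9
ee_pos: [464.4, 118.8, 133.4]
orientation: [1.053, 1.277, -1.056]
ft_force: [1.4, 0.9, -0.3]
width: 27.3
```

```bash
python3 s.py
```

```text
26.9 [464.4 118.8 133.4] q [ 0.236  0.39   2.03  -0.027  0.71   0.053] F [ 0.34  1.58 -0.59] M [-0.023  0.131 -0.318] T6 -1.3476 w 27.31 Rx [ 0.0151 -0.0145 -0.9998]
```

>>> {"api": "arm_command", "payload": {
  "deltas": [
    [0.0001,0,0,0.1],
    [0.0001,0,0,0.1]
  ]
}}

```text
t: 27.1
ee_pos: [464.4, 118.9, 133.2]
orientation: [1.209, 1.185, -1.209]
ft_force: [1.4, 1.3, -1.3]
width: 27.7
```

```bash
python3 s.py
```

```text
27.1 [464.4 118.9 133.2] q [ 0.236  0.39   2.03  -0.027  0.71   0.261] F [ 1.32  1.36 -1.3 ] M [-0.072  0.124 -0.41 ] T6 -1.3459 w 27.69 Rx [ 0.0148 -0.0145 -0.9998]
```

>>> {"api": "arm_command", "payload": {
  "deltas": [
    [0.0001,0,0,0.1],
    [0.0001,0,0,0.1]
  ]
}}

```text
t: 27.3
ee_pos: [464.5, 118.9, 133.1]
orientation: [1.362, 1.079, -1.358]
ft_force: [0.6, 0.1, -0.7]
width: 27.6
```

```bash
python3 s.py
```

```text
27.3 [464.5 118.9 133.1] q [ 0.236  0.391  2.03  -0.027  0.71   0.47 ] F [ 0.71  0.59 -0.28] M [-0.032  0.065 -0.497] T6 -1.3099 w 27.61 Rx [ 0.0146 -0.0145 -0.9998]
```

Turned 2.29; load just beginning.

>>> {"api": "arm_command", "payload": {
  "deltas": [
    [0.0001,0,0,0.1],
    [0.0001,0,0,0.1]
  ]
}}

```text
t: 27.5
ee_pos: [464.6, 118.9, 133.0]
orientation: [1.511, 0.958, -1.504]
ft_force: [0.9, 0.3, 0.1]
width: 27.4
```

```bash
python3 s.py
```

```text
27.5 [464.6 118.9 133. ] q [ 0.236  0.391  2.029 -0.027  0.711  0.678] F [-0.05  0.69 -0.69] M [-0.141  0.033 -0.55 ] T6 -1.2603 w 27.38 Rx [ 0.0142 -0.0145 -0.9998]
```

>>> {"api": "arm_command", "payload": {
  "deltas": [
    [0.0001,0,0,0.1],
    [0.0001,0,0,0.1]
  ]
}}

```text
t: 27.7
ee_pos: [464.7, 118.9, 132.9]
orientation: [1.656, 0.821, -1.645]
ft_force: [-0.1, 0.7, -0.1]
width: 27.4
```

```bash
python3 s.py
```

```text
27.7 [464.7 118.9 132.9] q [ 0.236  0.391  2.029 -0.027  0.711  0.886] F [ 0.13 -0.49 -0.49] M [-0.153 -0.086 -0.564] T6 -1.2072 w 27.4 Rx [ 0.0139 -0.0146 -0.9998]
```

>>> {"api": "arm_command", "payload": {
  "deltas": [
    [0.0001,0,0,0.1]
  ]
}}

```text
t: 27.8
ee_pos: [464.7, 118.9, 132.9]
orientation: [1.727, 0.747, -1.714]
ft_force: [0.6, -0.1, -0.6]
width: 27.3
```

```bash
python3 s.py
```

```text
27.8 [464.7 118.9 132.9] q [ 0.236  0.392  2.029 -0.027  0.711  0.99 ] F [ 0.56  0.48 -0.31] M [-0.195 -0.118 -0.644] T6 -1.1768 w 27.32 Rx [ 0.0138 -0.0146 -0.9998]
```

>>> {"api": "arm_command", "payload": {
  "deltas": [
    [0.0001,0,0,0.1]
  ]
}}

```text
t: 27.9
ee_pos: [464.7, 118.9, 132.9]
orientation: [1.796, 0.668, -1.781]
ft_force: [0.3, 0.5, 0.4]
width: 27.8
```

```bash
python3 s.py
```

```text
27.9 [464.7 118.9 132.9] q [ 0.236  0.392  2.029 -0.027  0.711  1.094] F [-0.38 -0.19 -0.59] M [-0.299 -0.14  -0.655] T6 -1.1446 w 27.77 Rx [ 0.0137 -0.0147 -0.9998]
```

>>> {"api": "arm_command", "payload": {
  "deltas": [
    [0.0001,0,0,0.1]
  ]
}}

```text
t: 28.0
ee_pos: [464.8, 118.9, 132.8]
orientation: [1.863, 0.585, -1.847]
ft_force: [0.6, -0.1, -0.8]
width: 27.5
```

```bash
python3 s.py
```

```text
28.0 [464.8 118.9 132.8] q [ 0.236  0.392  2.029 -0.027  0.711  1.198] F [ 0.8   0.43 -0.38] M [-0.28  -0.149 -0.581] T6 -1.1137 w 27.54 Rx [ 0.0136 -0.0147 -0.9998]
```

>>> {"api": "arm_command", "payload": {
  "deltas": [
    [0,0,0,0],
    [0,0,0,0],
    [0,0,0,0],
    [-0.005,0,0,0],
    [-0.012,0,0,0],
    [-0.015,0,0,0],
    [-0.012,0,0,0],
    [0,0,0,0],
    [0,0,0,0]
  ],
  "hand": 0.044
}}

```text
t: 28.9
ee_pos: [464.7, 119.6, 181.8]
orientation: [1.86, 0.591, -1.839]
ft_force: [-0.1, -0.5, -0.3]
width: 43.9
```

>>> {"api": "arm_command", "payload": {
  "deltas": [
    [0,0,0,-0.149],
    [0,0,0,-0.149],
    [0,0,0,-0.149],
    [0,0,0,-0.149],
    [0,0,0,-0.149],
    [0,0,0,-0.149],
    [0,0,0,-0.149],
    [0,0,0,-0.149],
    [0,0,0,-0.149],
    [0,0,0,-0.149]
  ]
}}

```text
t: 29.9
ee_pos: [461.9, 118.9, 178.3]
orientation: [0.77, 1.41, -0.785]
ft_force: [0.3, 0.1, 0.2]
width: 44.0
```

```bash
python3 s.py 588 1.5 188
```

```text
29.9 [461.9 118.9 178.3] q [ 0.238  0.31   2.006 -0.024  0.82  -0.317] F [-0.24  0.3   0.06] M [-0.003 -0.003 -0.018] T6 1.9895 w 44.02 Rx [ 0.0096 -0.0159 -0.9998]
to [ -6.6  42.5 167.1]
```

>>> {"api": "arm_command", "payload": {
  "deltas": [
    [-0.001,0,0,-0.149],
    [-0.001,0,0,-0.149],
    [-0.001,0,0,-0.149],
    [-0.001,0,0,-0.149],
    [-0.001,0,0,-0.149],
    [-0.001,0,0,-0.149],
    [-0.001,0,0,-0.149],
    [-0.001,0,0,-0.149],
    [0,0,0,0]
  ]
}}

```text
t: 30.8
ee_pos: [458.8, 118.3, 182.4]
orientation: [-0.173, 1.565, 0.145]
ft_force: [-1.0, 0.1, 0.5]
width: 43.9
```

```bash
python3 s.py 588 1.5 188
```

```text
30.8 [458.8 118.3 182.4] q [ 0.238  0.302  2.005 -0.024  0.837 -1.519] F [-0.54  0.26 -0.95] M [ 0.013 -0.     0.063] T6 -1.4479 w 43.91 Rx [ 0.0017 -0.0178 -0.9998]
to [  -3.3 -140.4  103.1]
```

>>> {"api": "arm_command", "payload": {
  "deltas": [
    [-0.001,-0.028,0.021,0],
    [-0.001,-0.028,0.021,0],
    [-0.001,-0.028,0.021,0],
    [-0.001,-0.028,0.021,0],
    [0,-0.02,0.014,0],
    [0,-0.005,0.003,0],
    [0,0,0,0]
  ]
}}

```text
t: 31.5
ee_pos: [586.5, -0.4, 185.5]
orientation: [-0.153, 1.571, 0.125]
ft_force: [-0.5, 0.4, -0.4]
width: 43.8
```

```bash
python3 s.py 588 1.5 170;python3 w.py w8; python3 s.py
```

```text
31.5 [ 5.865e+02 -4.000e-01  1.855e+02] q [-0.012  0.447  1.76  -0.022  0.939 -1.747] F [ 0.35  0.48 -0.47] M [0.022 0.009 0.066] T6 -0.1204 w 43.83 Rx [-0.0035 -0.0179 -0.9998]
to [15.5  1.9  1.9]
31.55 [586.1  -0.  185.5] q [-0.012  0.446  1.761 -0.022  0.939 -1.747] F [ 0.3  -0.11  0.37] M [-0.021 -0.03   0.092] T6 -0.0245 w 44.09 Rx [-0.0038 -0.0179 -0.9998]
```

View pics/w8.png

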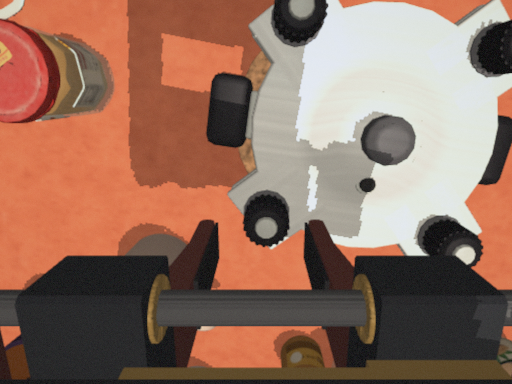

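Run:
```python
from h import *
import pickle
c=pickle.load(open("w8.pkl","rb"));
for z in(134,137,140): print(z,*[ray(c,*p,z).round(1) for p in((266.3,228.5),(463.5,255),(303,8))])
```

```text
134 [589.    2.7 134. ] [584.1 122.  134. ] [ 4.691e+02 -3.000e-01  1.340e+02]
137 [587.8   2.5 137. ] [583.  119.9 137. ] [469.8  -0.5 137. ]
140 [586.7   2.3 140. ] [582.  117.8 140. ] [470.6  -0.7 140. ]
```

>>> {"api": "arm_command", "payload": {
  "deltas": [
    [0.005,0.001,0.001,0],
    [0.007,0,0,0],
    [0.007,0,0,0],
    [0.007,0,0,0],
    [0,0,0,0]
  ]
}}

```text
t: 32.05
ee_pos: [583.2, 4.0, 156.5]
orientation: [-0.154, 1.575, 0.127]
ft_force: [0.1, 0.1, 0.9]
width: 44.1
```

```bash
python3 s.py 587.8 2 150
```

```text
32.05 [583.2   4.  156.5] q [-0.005  0.484  1.781 -0.023  0.884 -1.74 ] F [-0.88  0.05  0.08] M [ 0.004 -0.029  0.049] T6 0.0024 w 44.15 Rx [-0.0072 -0.0175 -0.9998]
to [ 6.5 -2.7  4.2]
```

Nut about (588.2, 2.5).

>>> {"api": "arm_command", "payload": {
  "deltas": [
    [0,-0.0022,0.0046,0],
    [0.006,0,0,0],
    [0.006,0,0,0],
    [0.004,0,0,0],
    [0,0,0,0]
  ]
}}

```text
t: 32.55
ee_pos: [588.6, 2.3, 139.0]
orientation: [-0.154, 1.575, 0.127]
ft_force: [0.2, -0.0, -0.6]
width: 43.6
```

```bash
python3 s.py 588.2 2.5 135
```

```text
32.55 [588.6   2.3 139. ] q [-0.008  0.516  1.777 -0.023  0.856 -1.742] F [ 0.57 -0.06  0.17] M [-0.034 -0.015  0.021] T6 -0.0004 w 43.6 Rx [-0.007  -0.0175 -0.9998]
to [ 4.   0.3 -0.3]
```

>>> {"api": "arm_command", "payload": {
  "deltas": [
    [0.0035,0,0,0],
    [0,0,0,0]
  ]
}}

```text
t: 32.75
ee_pos: [588.5, 2.2, 135.1]
orientation: [-0.154, 1.575, 0.127]
ft_force: [-0.4, -1.0, -0.3]
width: 44.1
```

>>> {"api": "arm_command", "payload": {
  "deltas": [
    [0,0,0,0],
    [0,0,0,0],
    [0,0,0,0],
    [0,0,0,0],
    [0,0,0,0]
  ],
  "hand": 0.0
}}

```text
t: 33.25
ee_pos: [588.7, 2.2, 135.3]
orientation: [-0.154, 1.574, 0.127]
ft_force: [0.2, 0.1, -0.9]
width: 27.4
```

```bash
python3 s.py 588.2 2.5 135
```

```text
33.25 [588.7   2.2 135.3] q [-0.008  0.521  1.778 -0.023  0.849 -1.742] F [0.85 0.09 0.27] M [ 0.016 -0.029  0.073] T6 0.0016 w 27.4 Rx [-0.0067 -0.0174 -0.9998]
to [ 0.3  0.4 -0.4]
```

>>> {"api": "arm_command", "payload": {
  "deltas": [
    [0.0001,0,0,0.1],
    [0.0001,0,0,0.1],
    [0.0001,0,0,0.1],
    [0.0001,0,0,0.1],
    [0.0001,0,0,0.1],
    [0.0001,0,0,0.1],
    [0.0001,0,0,0.1],
    [0.0001,0,0,0.1]
  ]
}}

```text
t: 34.05
ee_pos: [588.7, 2.4, 134.5]
orientation: [0.496, 1.511, -0.525]
ft_force: [0.3, 0.2, -0.4]
width: 27.6
```

```bash
python3 s.py
```

```text
34.05 [588.7   2.4 134.5] q [-0.008  0.522  1.779 -0.023  0.847 -0.911] F [0.35 0.31 0.1 ] M [-0.032  0.152  0.113] T6 -1.3522 w 27.63 Rx [-0.0065 -0.0169 -0.9998]
```

>>> {"api": "arm_command", "payload": {
  "deltas": [
    [0.0001,0,0,0.1],
    [0.0001,0,0,0.1]
  ]
}}

```text
t: 34.25
ee_pos: [588.7, 2.5, 134.4]
orientation: [0.658, 1.463, -0.687]
ft_force: [-0.2, -0.2, -0.9]
width: 27.5
```

```bash
python3 s.py
```

```text
34.25 [588.7   2.5 134.4] q [-0.008  0.523  1.779 -0.022  0.846 -0.703] F [ 0.9  -0.28  0.03] M [0.01  0.132 0.08 ] T6 -1.3519 w 27.45 Rx [-0.0064 -0.0167 -0.9998]
```

>>> {"api": "arm_command", "payload": {
  "deltas": [
    [0.0001,0,0,0.1],
    [0.0001,0,0,0.1]
  ]
}}

```text
t: 34.45
ee_pos: [588.7, 2.5, 134.1]
orientation: [0.818, 1.403, -0.846]
ft_force: [0.9, -0.3, -1.1]
width: 27.5
```

```bash
python3 s.py
```

```text
34.45 [588.7   2.5 134.1] q [-0.008  0.523  1.779 -0.022  0.846 -0.494] F [1.1  0.69 0.69] M [ 0.008  0.188 -0.011] T6 -1.3519 w 27.51 Rx [-0.0064 -0.0166 -0.9998]
```

Turned 1.25, free.

>>> {"api": "arm_command", "payload": {
  "deltas": [
    [0.0001,0,0,0.1],
    [0.0001,0,0,0.1]
  ]
}}

```text
t: 34.65
ee_pos: [588.8, 2.5, 133.9]
orientation: [0.976, 1.329, -1.004]
ft_force: [0.4, 0.3, -0.6]
width: 27.8
```

```bash
python3 s.py
```

```text
34.65 [588.8   2.5 133.9] q [-0.008  0.523  1.779 -0.022  0.846 -0.286] F [ 0.6   0.48 -0.23] M [-0.05   0.128 -0.014] T6 -1.3518 w 27.81 Rx [-0.0063 -0.0164 -0.9998]
```

>>> {"api": "arm_command", "payload": {
  "deltas": [
    [0.0001,0,0,0.1],
    [0.0001,0,0,0.1]
  ]
}}

```text
t: 34.85
ee_pos: [588.8, 2.6, 133.7]
orientation: [1.132, 1.241, -1.16]
ft_force: [0.9, -0.4, -0.8]
width: 27.2
```

```bash
python3 s.py
```

```text
34.85 [588.8   2.6 133.7] q [-0.008  0.524  1.779 -0.022  0.845 -0.077] F [0.81 0.86 0.48] M [-0.07   0.131 -0.058] T6 -1.3509 w 27.21 Rx [-0.0064 -0.0162 -0.9998]
```

>>> {"api": "arm_command", "payload": {
  "deltas": [
    [0.0001,0,0,0.1],
    [0.0001,0,0,0.1]
  ]
}}

```text
t: 35.05
ee_pos: [588.8, 2.5, 133.5]
orientation: [1.286, 1.139, -1.312]
ft_force: [-0.3, -1.1, -0.9]
width: 27.3
```

```bash
python3 s.py
```

```text
35.05 [588.8   2.5 133.5] q [-0.008  0.524  1.779 -0.021  0.845  0.131] F [ 0.87 -0.12  1.06] M [ 0.     0.184 -0.106] T6 -1.3506 w 27.3 Rx [-0.0063 -0.016  -0.9999]
```

>>> {"api": "arm_command", "payload": {
  "deltas": [
    [0.0001,0,0,0.1],
    [0.0001,0,0,0.1]
  ]
}}

```text
t: 35.25
ee_pos: [588.9, 2.5, 133.3]
orientation: [1.436, 1.023, -1.461]
ft_force: [0.2, -1.1, -1.2]
width: 27.3
```

```bash
python3 s.py
```

```text
35.25 [588.9   2.5 133.3] q [-0.008  0.524  1.779 -0.021  0.844  0.34 ] F [1.19 0.58 0.98] M [-0.062  0.099 -0.059] T6 -1.3515 w 27.3 Rx [-0.0061 -0.0159 -0.9999]
```

>>> {"api": "arm_command", "payload": {
  "deltas": [
    [0.0001,0,0,0.1],
    [0.0001,0,0,0.1]
  ]
}}

```text
t: 35.45
ee_pos: [588.9, 2.5, 133.2]
orientation: [1.581, 0.89, -1.605]
ft_force: [-0.9, 0.3, 0.2]
width: 27.6
```

```bash
python3 s.py
```

```text
35.45 [588.9   2.5 133.2] q [-0.008  0.525  1.779 -0.021  0.844  0.548] F [-0.16 -0.9   0.22] M [-0.055  0.117 -0.272] T6 -1.3013 w 27.62 Rx [-0.0061 -0.0157 -0.9999]
```

>>> {"api": "arm_command", "payload": {
  "deltas": [
    [0.0001,0,0,0.1],
    [0.0001,0,0,0.1]
  ]
}}

```text
t: 35.65
ee_pos: [588.9, 2.5, 133.1]
orientation: [1.722, 0.742, -1.745]
ft_force: [0.1, -0.5, -0.7]
width: 27.8
```

```bash
python3 s.py
```

```text
35.65 [588.9   2.5 133.1] q [-0.008  0.525  1.779 -0.021  0.844  0.756] F [0.69 0.35 0.29] M [-0.12   0.124 -0.33 ] T6 -1.2691 w 27.76 Rx [-0.0061 -0.0156 -0.9999]
```

>>> {"api": "arm_command", "payload": {
  "deltas": [
    [0.0001,0,0,0.1],
    [0.0001,0,0,0.1]
  ]
}}

```text
t: 35.85
ee_pos: [589.0, 2.4, 133.0]
orientation: [1.857, 0.577, -1.878]
ft_force: [-0.1, -0.2, -0.6]
width: 27.6
```

```bash
python3 s.py
```

```text
35.85 [589.    2.4 133. ] q [-0.009  0.525  1.779 -0.021  0.844  0.964] F [0.61 0.1  0.15] M [-0.168  0.051 -0.293] T6 -1.202 w 27.63 Rx [-0.006  -0.0154 -0.9999]
```

>>> {"api": "arm_command", "payload": {
  "deltas": [
    [0.0001,0,0,0.1]
  ]
}}

```text
t: 35.95
ee_pos: [589.0, 2.4, 133.0]
orientation: [1.922, 0.488, -1.941]
ft_force: [-0.2, -1.3, -0.7]
width: 27.5
```

```bash
python3 s.py
```

```text
35.95 [589.    2.4 133. ] q [-0.009  0.525  1.779 -0.021  0.843  1.068] F [0.71 1.01 0.76] M [-0.222  0.108 -0.405] T6 -1.1612 w 27.51 Rx [-0.0059 -0.0153 -0.9999]
```

>>> {"api": "arm_command", "payload": {
  "deltas": [
    [0.0001,0,0,0.1]
  ]
}}

```text
t: 36.05
ee_pos: [589.0, 2.4, 133.0]
orientation: [1.985, 0.394, -2.003]
ft_force: [0.4, -1.3, -1.0]
width: 27.6
```

```bash
python3 s.py
```

```text
36.05 [589.    2.4 133. ] q [-0.009  0.525  1.779 -0.021  0.843  1.172] F [1.05 1.36 0.17] M [-0.269  0.063 -0.398] T6 -1.1219 w 27.57 Rx [-0.0058 -0.0153 -0.9999]
```

>>> {"api": "arm_command", "payload": {
  "deltas": [
    [0,0,0,0],
    [0,0,0,0],
    [0,0,0,0],
    [-0.005,0,0,0],
    [-0.012,0,0,0],
    [-0.015,0,0,0],
    [-0.01,0,0,0],
    [0,0,0,0],
    [0,0,0,0]
  ],
  "hand": 0.044
}}

```text
t: 36.95
ee_pos: [590.0, 3.2, 179.8]
orientation: [1.983, 0.4, -1.996]
ft_force: [-0.3, 0.1, 0.8]
width: 44.3
```

```bash
python3 s.py 584.3 122.4 178
```

```text
36.95 [590.    3.2 179.8] q [-0.007  0.459  1.755 -0.019  0.931  1.164] F [-0.82 -0.21  0.26] M [ 0.028 -0.161 -0.024] T6 -0.0003 w 44.31 Rx [-0.0036 -0.0153 -0.9999]
to [   0.  -111.6  -42.4]
```

>>> {"api": "arm_command", "payload": {
  "deltas": [
    [0,-0.025,-0.01,0],
    [0,-0.025,-0.01,0],
    [0,-0.025,-0.01,0],
    [0,-0.02,-0.008,0],
    [0,-0.01,-0.003,0],
    [0,0,0,0]
  ]
}}

```text
t: 37.55
ee_pos: [584.4, 118.4, 175.9]
orientation: [1.981, 0.399, -2.0]
ft_force: [0.4, -1.0, -0.5]
width: 43.7
```

```bash
python3 s.py 584.2 122.4 150;python3 w.py w9; python3 s.py
```

```text
37.55 [584.4 118.4 175.9] q [ 0.187  0.474  1.739 -0.018  0.937  1.359] F [0.49 1.02 0.02] M [-0.04  -0.116 -0.043] T6 0.1911 w 43.72 Rx [-0.0063 -0.0161 -0.9998]
to [25.9 -4.1 -1.7]
37.6 [584.5 117.7 176. ] q [ 0.186  0.474  1.739 -0.018  0.937  1.359] F [ 0.58 -0.12  0.26] M [-0.002 -0.149 -0.019] T6 0.0753 w 43.68 Rx [-0.0063 -0.0163 -0.9998]
```

View pics/w9.png

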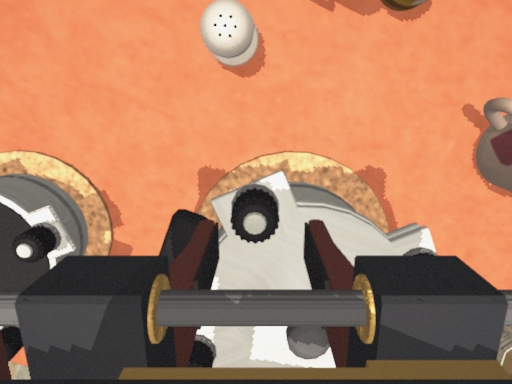

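Nut at (256,224), about 3–4 mm to the side, as computed.

>>> {"api": "arm_command", "payload": {
  "deltas": [
    [0.006,-0.0045,-0.0015,0],
    [0.007,0,0,0],
    [0.007,0,0,0],
    [0.007,0,0,0],
    [0.004,0,0,0],
    [0,0,0,0]
  ]
}}

```text
t: 38.2
ee_pos: [583.4, 118.6, 141.0]
orientation: [1.98, 0.394, -2.004]
ft_force: [-0.2, -0.4, 0.2]
width: 44.0
```

```bash
python3 s.py 584.2 122.4 134.5
```

```text
38.2 [583.4 118.6 141. ] q [ 0.188  0.523  1.757 -0.02   0.873  1.366] F [-0.18  0.27  0.35] M [ 0.018 -0.091 -0.003] T6 0.0017 w 43.96 Rx [-0.0085 -0.0172 -0.9998]
to [ 6.4 -3.3 -2.3]
```

>>> {"api": "arm_command", "payload": {
  "deltas": [
    [0,-0.0033,-0.0023,0],
    [0.003,0,0,0],
    [0.002,0,0,0],
    [0,0,0,0]
  ]
}}

```text
t: 38.6
ee_pos: [584.7, 122.8, 135.8]
orientation: [1.981, 0.394, -2.003]
ft_force: [-0.2, 0.7, 0.5]
width: 43.9
```

```bash
python3 s.py 584.2 122.4 134.5
```

```text
38.6 [584.7 122.8 135.8] q [ 0.194  0.533  1.755 -0.02   0.865  1.373] F [-0.48 -0.77 -0.09] M [ 0.034 -0.079 -0.032] T6 0.0043 w 43.91 Rx [-0.0077 -0.0171 -0.9998]
to [1.3 0.1 0.5]
```

>>> {"api": "arm_command", "payload": {
  "deltas": [
    [0,0,0,0],
    [0,0,0,0],
    [0,0,0,0],
    [0,0,0,0],
    [0,0,0,0]
  ],
  "hand": 0.0
}}

```text
t: 39.1
ee_pos: [585.0, 122.4, 136.1]
orientation: [1.982, 0.393, -2.003]
ft_force: [-0.0, -0.7, -1.3]
width: 27.5
```

>>> {"api": "arm_command", "payload": {
  "deltas": [
    [0,0,0,0.04]
  ]
}}

```text
t: 39.2
ee_pos: [585.0, 122.4, 136.2]
orientation: [2.006, 0.356, -2.026]
ft_force: [0.3, -1.3, -1.4]
width: 27.3
```

```bash
python3 s.py
```

```text
39.2 [585.  122.4 136.2] q [ 0.194  0.532  1.755 -0.021  0.864  1.413] F [1.38 1.35 0.16] M [-0.391 -0.056 -0.055] T6 -0.496 w 27.33 Rx [-0.0068 -0.0174 -0.9998]
```

>>> {"api": "arm_command", "payload": {
  "deltas": [
    [0,0,0,0.03]
  ]
}}

```text
t: 39.3
ee_pos: [585.0, 122.4, 136.1]
orientation: [2.023, 0.327, -2.043]
ft_force: [0.9, -1.9, -1.3]
width: 27.4
```

```bash
python3 s.py
```

```text
39.3 [585.  122.4 136.1] q [ 0.194  0.532  1.755 -0.021  0.864  1.444] F [ 1.35  2.09 -0.25] M [-0.38  -0.151 -0.123] T6 0.0218 w 27.37 Rx [-0.0068 -0.0175 -0.9998]
```

>>> {"api": "arm_command", "payload": {
  "deltas": [
    [0,0,0,-0.07],
    [0,0,0,-0.08],
    [0,0,0,0],
    [0,0,0,0]
  ]
}}

```text
t: 39.7
ee_pos: [585.0, 122.4, 136.2]
orientation: [1.934, 0.466, -1.955]
ft_force: [0.8, -1.0, -0.2]
width: 27.6
```

```bash
python3 s.py
```

```text
39.7 [585.  122.4 136.2] q [ 0.194  0.532  1.755 -0.02   0.864  1.293] F [ 0.2   1.23 -0.28] M [ 0.026 -0.127 -0.06 ] T6 -0.1311 w 27.56 Rx [-0.0068 -0.0171 -0.9998]
```

>>> {"api": "arm_command", "payload": {
  "deltas": [
    [0,0,0,0.03]
  ]
}}

```text
t: 39.8
ee_pos: [585.0, 122.4, 136.2]
orientation: [1.953, 0.438, -1.974]
ft_force: [1.0, -1.7, -1.0]
width: 27.4
```

```bash
python3 s.py
```

```text
39.8 [585.  122.4 136.2] q [ 0.194  0.532  1.755 -0.021  0.864  1.325] F [ 1.03  1.96 -0.13] M [-0.295 -0.084 -0.056] T6 -0.3323 w 27.38 Rx [-0.0067 -0.0173 -0.9998]
```

>>> {"api": "arm_command", "payload": {
  "deltas": [
    [0,0,0,0.03]
  ]
}}

```text
t: 39.9
ee_pos: [585.0, 122.4, 136.2]
orientation: [1.972, 0.408, -1.993]
ft_force: [0.8, -1.0, -2.0]
width: 27.2
```

```bash
python3 s.py
```

```text
39.9 [585.  122.4 136.2] q [ 0.194  0.532  1.755 -0.021  0.864  1.357] F [ 1.97  1.2  -0.32] M [-0.334 -0.1   -0.072] T6 -0.1004 w 27.21 Rx [-0.0067 -0.0175 -0.9998]
```

>>> {"api": "arm_command", "payload": {
  "deltas": [
    [0,0,0,0],
    [0,0,0,0],
    [0,0,0,0],
    [-0.005,0,0,0],
    [-0.015,0,0,0],
    [-0.02,0,0,0],
    [-0.02,0,0,0],
    [-0.01,0,0,0],
    [0,0,0,0],
    [0,0,0,0]
  ],
  "hand": 0.044
}}

```text
t: 40.9
ee_pos: [585.8, 124.3, 213.2]
orientation: [1.976, 0.407, -1.992]
ft_force: [-0.4, 0.6, 0.5]
width: 43.9
```

```bash
python3 s.py
python3 - <<'E'
from h import *
for n in("scene","top"):
    cv2.imwrite(f"pics/{n}9.png",ctrl.get_image(n)[:,:,::-1])
E
```

```text
40.9 [585.8 124.3 213.2] q [ 0.197  0.429  1.711 -0.018  1.009  1.357] F [-0.48 -0.67  0.14] M [ 0.013 -0.14  -0.045] T6 0.0006 w 43.93 Rx [-0.0045 -0.0166 -0.9999]
```

View pics/scene9.png

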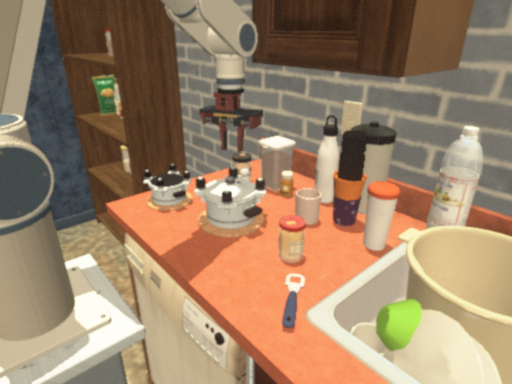

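View pics/top9.png

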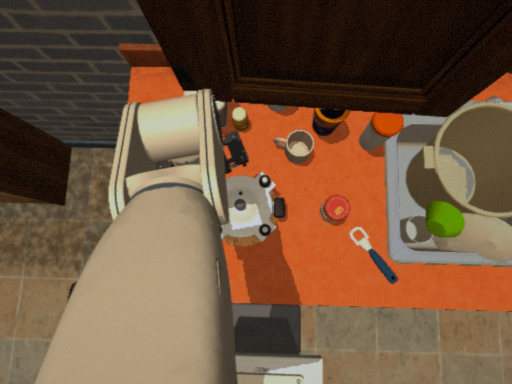

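```bash
python3 -c "
from workcell import ctrl
print(ctrl.close_job())"
```

```text
the job is handed in; nothing more can be done
None
```

I tightened all four nuts on the larger pot in cross order and handed the job in at about 41 s; no verdict was reported. The order was near-right, then its opposite far-left, then near-left, then its opposite far-right. I stopped each nut on the measured torque.

| Nut | Turned (rad) | Last torque (N m) | Estimated load (N) |
|---|---|---|---|
| near-right | 2.2 | 0.30 | 25 |
| far-left | 2.9 | 0.32 | 27 |
| near-left | 3.0 | 0.27 | 23 |
| far-right | 2.9 | 0.26 | 22 |

- **Re-checks:** I felt the near-right nut again after its partner was tightened, and it had held its load. The far-left nut felt high at the end, about 0.38 N m (some 33 N), so I backed it off to 0.32 N m.
- **Not re-checked:** I did not feel the near-right nut again after the second pair, nor either nut of the second pair. I did not measure the lid's seating or tilt directly; I infer it from the torques.
- **Surroundings:** The last pictures show the honey jar and can opener where they started and the gripper clear of everything. The arm hid the salt shaker in the last top view, but the final wrist view showed it standing upright.
- **Arm tilt:** The tool drifted up to about 3.4 degrees off vertical in the air. I brought it back to about 1 degree before gripping the third nut.

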